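# Feed one spacer plate from the bottom of a gravity magazine

## Task

Pull the shuttle of the blue magazine out so that it brings the lowest brass plate from under the stack, take that plate and lay it flat and square on the rest of the checking stand, its long side along the stand and its back edge at the back stop. Then push the shuttle fully home so that the next plate drops into its pocket. Keep the other plates in the magazine and leave the other things on the bench alone.

Things in the scene. Friction and masses are not known exactly. Their poses are not given: they have to be found in the camera images.
- magazine: blue gravity magazine fixed to the bench; brass plates lie stacked in its tower. Origin: bench level, centre line, front face of the tower; front is -x, towards the right as the robot sees it. Tower x = 0 to 62 mm, 58 mm wide, 130 mm tall. Base plate 10 mm high, x = -12 to 153 mm, y = +-46 mm. The shuttle's tail sticks out at the back to x = 158 mm
- chute_edge (a point): front edge of the chute lip that slopes out from the tower's top, 36 mm in front of the tower, 149 mm high, 58 mm wide. A hand coming straight down on the shuttle's grip or on the fed plate hits it: lean the hand back, away from the tower, by 30 to 40 degrees
- shuttle (a joint): aluminium feed shuttle under the stack: 0 m = fully home, 0.075 m = fully out to the front (magazine -x), end stops at both; stays where left, friction 1.5 N. Pulled out it carries the lowest plate to 38 to 43 mm in front of the tower, its tail holding up the stack. Pushed home, the next plate drops 8 mm into the pocket, perhaps only in the last 3 mm
- shuttle_grip (a point): middle of the shuttle's red grip block, 14 mm wide (y), 12 mm long (x), 36 to 56 mm above the bench; the point is 46 mm high, 48 mm in front of the tower when home, 123 mm when out. The bar below it is 14 mm wide (22 mm nearer the tower), 30 to 37 mm high, with only air under and beside it, so fingers may reach down on both sides. Axes as the magazine's
- plate_1: lowest brass plate, 50 (x) by 44 (y) by 8 mm, 70 g, two dark hole marks. Origin: centre of its underside, z up. In the pocket its underside is 36 mm high and it overhangs the 22 mm wide floor by 11 mm on both y sides, so it can be gripped across y once outside. The lip before and the tail behind it rise 5 and 7 mm over the floor: lift it 10 mm or more first
- plate_2: second brass plate from the bottom, the same; its underside starts 44 mm above the bench and is at 36 mm once it has dropped into the pocket
- stand: grey checking stand fixed to the bench, base 100 (x) by 80 (y) by 8 mm, origin at bench level in its middle, front is -x, about to the right. On it a dark rest, 40 mm (x = -20 to 20 mm) by 26 mm (y), its flat top 40 mm above the bench, and at x = 20 mm an upright back stop, 34 mm wide, 10 mm higher than the rest
- stand_seat (a point): point on top of the rest, 40 mm high, 5 mm in front of the stand's middle: the centre of the plate's underside lies here when its back edge touches the stop and its long side runs along the stand's x; it then overhangs the rest by 9 mm on both y sides. Axes as the stand's
- plate_3: the third brass plate from the bottom
- plate_4: the fourth brass plate from the bottom
- plate_5: the fifth brass plate from the bottom
- plate_6: the sixth brass plate from the bottom (the top one)
- screwdriver_amber: screwdriver with a yellow handle lying on the bench, a bystander
- caliper_small: small steel caliper lying on the bench, a bystander
- marker_pen: red and white marker pen lying on the bench, a bystander
- hex_key_holder: red holder with hex keys lying on the bench, a bystander
- feeler_gauge: narrow feeler gauge lying on the bench, a bystander
- v_block: dark steel V-block, 40 mm high, lying on the bench, a bystander

How it is judged:
By the outcome, as a careful person would: the job done as asked, in the order asked, and still so for the second after the job is handed in, with the robot touching nothing.
It also fails if it takes over 64 s, if anything falls off the work surface, if the arm or the gripper's body presses on something with over 40 N, if the wrist force passes 120 N, or if a joint passes its speed limit or range.

## Robot

A 7-joint arm with a two-finger parallel gripper is mounted at the origin on a cart in front of the work surface, level with it; the furniture and walls round the work are solid. World frame = base frame: x ahead of the robot, y to its left, z up, the work surface at z = 0. Lengths are in m, angles in rad, forces in N, time in s.
With the tool pointing down it reaches from about 0.4 to 0.85 m from the base axis. Payload 4.4 kg.
Tool frame: the origin (TCP) lies on the centre line of the jaws, within the pads' length; the fingertips stand env.nose_length ahead of it and the grasp point (between the pads) lies 8 mm behind it (env.nose_length is the distance from the TCP to the fingertips, in m); y points along the fingers, z is the direction in which the jaws open and shut, and the axes are right-handed (so a half turn about y gives the same grasp; the last joint's range is limited). The gripper opens to 94 mm and grips with 3 to 60 N. Pads are 16 mm wide; open, the fingers measure 119 mm over their backs; the gripper's body (75 mm by 177 mm) begins 78 mm behind the grasp point.
Start: joints at [1.215, 0.628, 0.038, 1.517, -0.027, 0.996, -0.02], TCP at [0.186, -0.623, 0.216] pointing down, gripper open.
Joint ranges: [-3.06, 3.06], [-0.37, 2.12], [-1.25, 1.32], [0.18, 2.47], [-1.1, 4.24], [0.23, 1.98], [-2.94, 2.94]. Speed limits (rad/s): [2.57, 2.57, 3.14, 3.14, 3.14, 3.14, 3.14].

## Interface

Orientations are given as a unit quaternion [x, y, z, w].
In Python, from rig import env, capture, get_calibration, job gives the robot as it stands. The module is installed in compiled form; this text tells all that it offers.
- The arm moves only by the tool servo_tool, never from a script. Its argument "plan" is a list of rows, each an object with "xyz": the shift along the tool's x, y, z in cm, a list of three; "roll": the turn about the tool's y in degrees. A call has 1 to 5 rows; each row is the pose to reach, as a shift and turn from the pose commanded when the call began, along the tool's axes at that moment; what a row does not reach only later rows make up. A row lasts 1/8 s, in which the tool goes at most 62.5 mm and 10.7 degrees, less where a joint would pass 70% of its speed; a pose out of reach is approached as far as the arm can. A call with a gripper value outside its range is refused whole. "gripper" is the opening, from 0 (shut) to 1 (fully open), set as the call begins (left out, the last holds). The fingers move at their own pace and stop on an object; "squeeze" is the grip in N (left out, the last holds). Time passes only in rows, so rows that repeat a pose let the fingers close. It gives the time, the measured TCP pose, the force and the opening at its end, in the units of the state.
- env.state(): the state, without advancing time (a new reading comes with each control period).
- capture(name): name is "side" or "top" or "wrist"; returns the picture (420x560x3 uint8, blue, green, red); there is no depth.
- get_calibration(name): a dict with "intrinsics" (3x3 intrinsics, pixels), "k1" (the pictures are not rectified: a ray, as slopes to the right and down, at radius r is drawn at 1 + k1 r^2 times it, then the intrinsics apply), "R" (3x3) and "t" (3): a world point X has camera coordinates R X + t. Camera axes: x right, y down, z forward; pixel columns grow to the right and rows downward; lengths in m; the calibration is good to about 2 mm. A picture is of the moment at which its call begins: read the wrist's pose just before it. get_calibration takes no time and is no camera call; for the wrist camera it gives the pose at the moment of the call.
- job.hand_in(): hands the job in, once; it reports no verdict.
The state is a dict: "time_s": time; "q": joint angles; "dq": joint speeds; "effort": joint torques, N m; "ee_pos": TCP position; "tcp_rot": TCP orientation; "wrist_force": force on the tool from outside, world axes, zero at the start; "ft_torque": the same for the moment, N m; "finger_gap": finger opening in m.
Only numpy, scipy, OpenCV 4.12 (cv2) and the standard library are available. Lean on these libraries where they do the work, as an engineer would, in place of code of your own. Each camera call takes 0.05 s, during which the arm holds its last target.

## Working session

There is one attempt and no reset: what is moved stays moved. The work goes in short steps, Python scripts to look and compute and a tool call to move; the robot and the scene stay as the last step left them, time stands still between calls to the robot, and variables do not carry over. Pictures are saved under pics/ and viewed, and the job is handed in when it is done.

Besides the shell and the picture viewer there is one more tool, called after "Call:" as a command line: name --argument value ..., lists and objects as JSON in quotes. servo_tool: Moves the arm, as the interface text tells. Its arguments: {"type":"object","properties":{"plan":{"type":"array","items":{"type":"object","properties":{"xyz":{"type":"array","items":{"type":"number"}},"roll":{"type":"number"}}}},"gripper":{"type":"number"},"squeeze":{"type":"number"}},"required":["plan"]}

```bash
mkdir -p pics
python3 - <<'E'
from rig import env,capture,get_calibration
import cv2,numpy as np
print(env.state()); print(env.nose_length)
for n in("side","top","wrist"):
    c=get_calibration(n);print(n,c)
    cv2.imwrite(f"pics/{n}0.png",capture(n))
E
```

```text
{'time_s': 0.0, 'q': array([ 1.21520834,  0.62933179,  0.03844323,  1.51828783, -0.02698792,
        0.9963114 , -0.01999648]), 'dq': array([ 3.27875493e-06,  4.31681109e-04, -2.47640747e-03, -6.88284841e-04,
        1.01998889e-03, -1.39825509e-03,  4.66076696e-04]), 'effort': array([ 3.87214159e-04, -5.49732149e+01,  1.14361424e+00, -1.86633825e+01,
       -5.21616556e-02,  2.35850096e-02,  1.59384003e-04]), 'ee_pos': array([ 0.18558757, -0.62230522,  0.21558907]), 'tcp_rot': array([-0.10220547,  0.70033139, -0.69906124,  0.10199686]), 'wrist_force': array([-0.09645704, -0.1500851 , -0.58947541]), 'ft_torque': array([-0.03091711,  0.01749559, -0.04461438]), 'finger_gap': 0.09419533129207759}
0.011
side {'intrinsics': array([[455.29554955,   0.        , 287.71948148],
       [  0.        , 455.29554955, 205.09398261],
       [  0.        ,   0.        ,   1.        ]]), 'k1': -0.10996476432446582, 'R': array([[ 0.95036833, -0.31104655, -0.00707678],
       [-0.15597386, -0.45663339, -0.87587562],
       [ 0.2692066 ,  0.83350824, -0.48248504]]), 't': array([-0.46390336,  0.29747264,  0.85222881])}
top {'intrinsics': array([[420.02140659,   0.        , 283.01721797],
       [  0.        , 420.02140659, 208.67161335],
       [  0.        ,   0.        ,   1.        ]]), 'k1': 0.0422704442422696, 'R': array([[ 0.01939029, -0.99979139, -0.00641893],
       [-0.99755101, -0.01891452, -0.06733657],
       [ 0.06720112,  0.00770889, -0.99770967]]), 't': array([0.21723825, 0.55856321, 1.08023275])}
wrist {'intrinsics': array([[333.61365126,   0.        , 282.52272626],
       [  0.        , 333.61365126, 215.60310957],
       [  0.        ,   0.        ,   1.        ]]), 'k1': 0.016191123620427295, 'R': array([[ 0.28517594, -0.95847439, -0.00123256],
       [-0.9325908 , -0.27777114,  0.23047255],
       [-0.2212444 , -0.06457575, -0.97307805]]), 't': array([-0.64959056, -0.02388265,  0.38920148])}
```

View pics/side0.png

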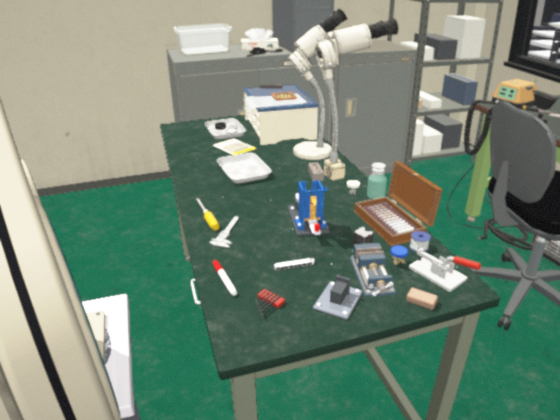

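View pics/top0.png

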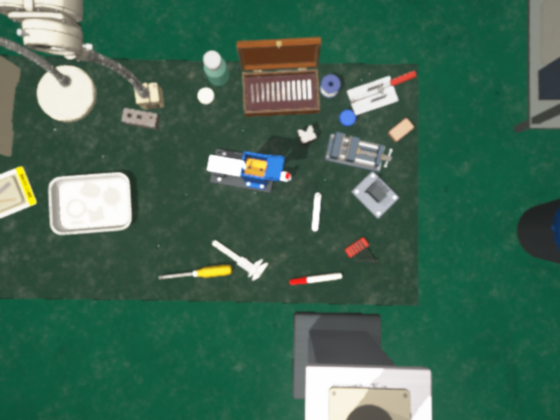

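View pics/wrist0.png

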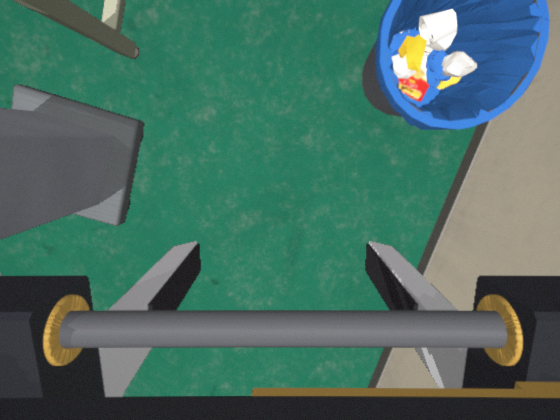

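Run:
```python
import cv2
a=cv2.imread("pics/top0.png")[120:230,195:425];b=cv2.imread("pics/side0.png")[170:330,260:420]
cv2.imwrite("pics/t1.png",cv2.resize(a[:,:120],None,fx=6,fy=6,interpolation=cv2.INTER_CUBIC)[:600])
cv2.imwrite("pics/t2.png",cv2.resize(a[35:,130:],None,fx=7,fy=7,interpolation=cv2.INTER_CUBIC))
s=cv2.imread("pics/side0.png")
cv2.imwrite("pics/s1.png",cv2.resize(s[165:245,275:345],None,fx=7,fy=7,interpolation=cv2.INTER_CUBIC))
cv2.imwrite("pics/s2.png",cv2.resize(s[260:330,300:375],None,fx=8,fy=8,interpolation=cv2.INTER_CUBIC))
```

```text
(no output)
```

View pics/t1.png

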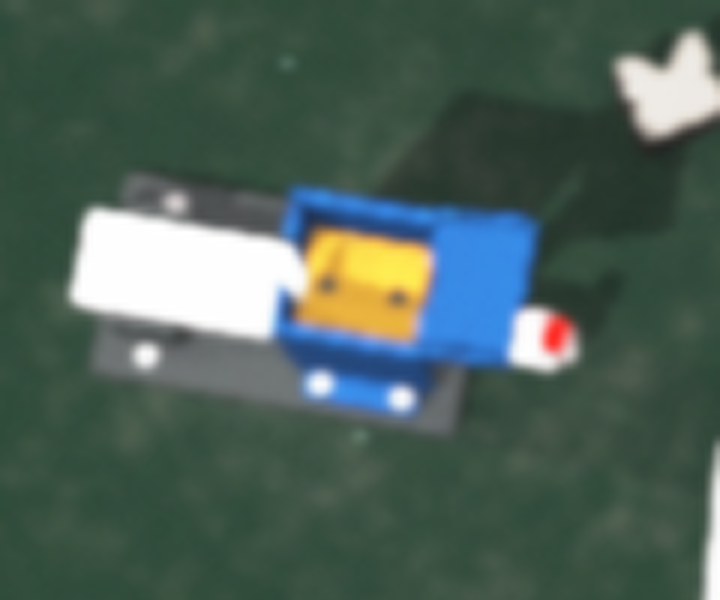

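View pics/t2.png

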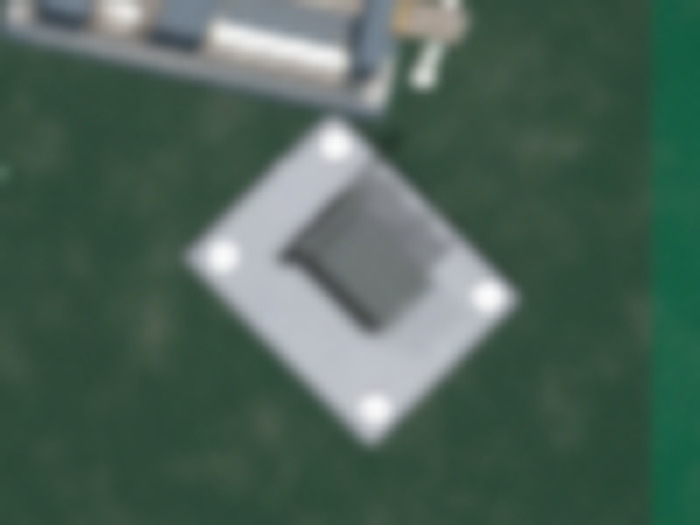

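View pics/s1.png

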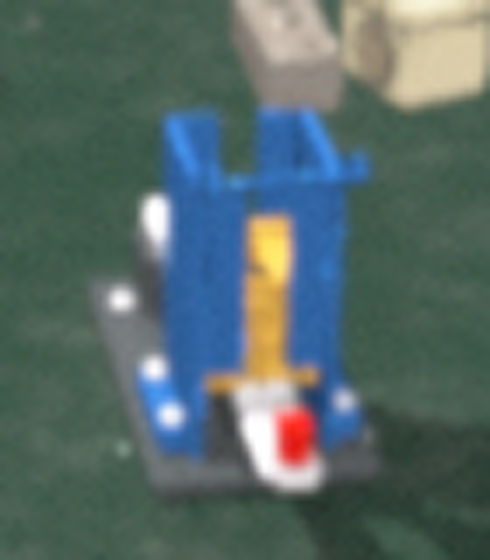

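View pics/s2.png

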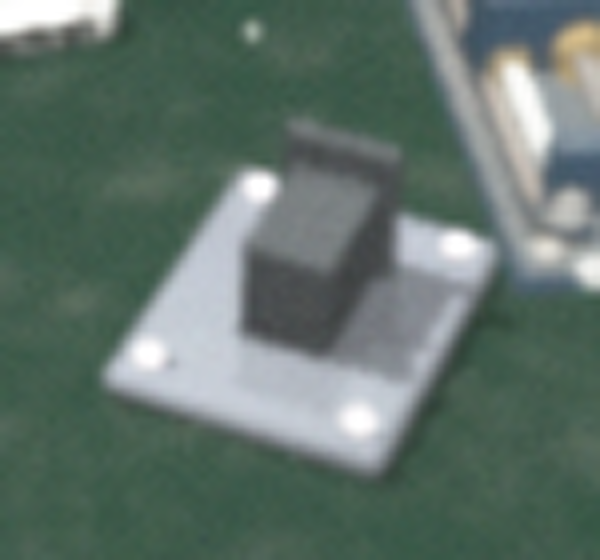

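```bash
cat > h.py <<'E'
import numpy as np,cv2
from rig import get_calibration
from scipy.optimize import least_squares
def proj(c,X):
    X=np.atleast_2d(X);p=X@c['R'].T+c['t'];u=p[:,:2]/p[:,2:];r2=(u**2).sum(1,keepdims=True)
    u=u*(1+c['k1']*r2);K=c['intrinsics'];return u*[K[0,0],K[1,1]]+[K[0,2],K[1,2]]
def ray(c,uv,z):
    K=c['intrinsics'];d=(np.array(uv,float)-[K[0,2],K[1,2]])/[K[0,0],K[1,1]];u=d.copy()
    for _ in range(20):u=d/(1+c['k1']*(u@u))
    v=c['R'].T@np.r_[u,1];o=-c['R'].T@c['t'];return o+v*(z-o[2])/v[2]
def body(p,X):
    X=np.atleast_2d(X)/1000.;c,s=np.cos(p[2]),np.sin(p[2])
    return np.c_[p[0]+c*X[:,0]-s*X[:,1],p[1]+s*X[:,0]+c*X[:,1],X[:,2]]
def fit(obs,p0,cams):
    def f(p):
        return np.concatenate([(proj(cams[n],body(p,X))[0]-uv) for n,X,uv in obs]).ravel()
    r=least_squares(f,p0,loss='soft_l1');return r.x,r.fun.reshape(-1,2)
E
python3 - <<'E'
from h import *
C={n:get_calibration(n) for n in("side","top")}
def pt(off,s,c):return np.array(off)+(np.array(c)+.5)/s-.5
T=lambda *c:pt((195,120),6,c); T2=lambda *c:pt((325,155),7,c);S=lambda *c:pt((275,165),7,c);S2=lambda *c:pt((300,260),8,c)
mag=[("top",(153,-46,10),T(125,172)),("top",(153,46,10),T(92,372)),("top",(-12,46,10),T(460,432)),
("top",(-36,-29,149),T(538,218)),("top",(-36,29,149),T(510,365)),("top",(62,-29,130),T(297,188)),
("side",(153,46,10),S(95,283)),("side",(-12,46,0),S(158,490)),("side",(-12,-46,10),S(378,455))]
p,r=fit(mag,[.6,.1,1.6],C);print(p,np.degrees(p[2]));print(r.round(1))
st=[("top",(50,-40,8),T2(185,255)),("top",(50,40,8),T2(372,445)),("top",(-50,40,8),T2(520,298)),("top",(-50,-40,8),T2(340,115)),
("side",(50,-40,8),S2(497,248)),("side",(50,40,8),S2(240,168)),("side",(-50,40,8),S2(105,375)),("side",(-50,-40,8),S2(380,465))]
best=None
for a in range(4):
    q,r2=fit(st,[.6,-.15,np.pi/2*a+.8],C)
    if best is None or (r2**2).sum()<best[2]:best=(q,r2,(r2**2).sum())
q,r2,_=best
print(q,np.degrees(q[2]));print(r2.round(1))
np.save("mag.npy",p);np.save("st.npy",q)
for n,X in [("grip",(-48,0,46)),("seat",(-5,0,40)),("tail",(158,0,40)),("chute",(-36,0,149)),("plateout",(-41,0,36))]:
    print(n,body(q if n=="seat" else p,X))
print(proj(C['top'],body(p,[(-48,0,56),(158,0,40)])),proj(C['side'],body(p,[(-48,0,46)])))
print([pt((195,120),6,(558,335)),T(75,250),S(297,435)])
E
```

```text
[0.6456688  0.26616128 1.41993724] 81.35641114955136
[[ 0.3 -0.5]
 [-0.4  0. ]
 [-0.5  0.5]
 [ 0.1 -0.1]
 [ 0.5 -0.2]
 [-0.4 -0.5]
 [-1.7 -0.7]
 [-0.7  1.9]
 [ 1.1  0.6]]
[ 0.59792086 -0.01347849  2.10690759] 120.71691268500211
[[ -0.4  -0.5]
 [-11.7  -1.4]
 [ -0.    0.9]
 [ 10.2   0.9]
 [-32.1 -11. ]
 [-21.7  16.2]
 [ 32.4  10.5]
 [ 18.9 -19.9]]
grip [[0.638455   0.21870645 0.046     ]]
seat [[ 0.60047484 -0.017777    0.04      ]]
tail [[0.66941423 0.42236677 0.04      ]]
chute [[0.64025845 0.23057016 0.149     ]]
plateout [[0.63950702 0.22562695 0.036     ]]
[[287.18255283 174.77766658]
 [208.67603467 162.3259563 ]] [[316.34690749 227.27472782]]
[array([287.58333333, 175.41666667]), array([207.08333333, 161.25      ]), array([317.        , 226.71428571])]
```

Run:
```python
from h import *
C={n:get_calibration(n) for n in("side","top")}
def pt(off,s,c):return np.array(off)+(np.array(c)+.5)/s-.5
T2=lambda *c:pt((325,155),7,c);S2=lambda *c:pt((300,260),8,c)
st=[("top",(50,40,8),T2(185,255)),("top",(50,-40,8),T2(340,115)),("top",(-50,40,8),T2(372,445)),("top",(-50,-40,8),T2(520,298)),
("side",(50,40,8),S2(240,168)),("side",(50,-40,8),S2(497,248)),("side",(-50,40,8),S2(105,375)),("side",(-50,-40,8),S2(380,465)),
("side",(20,17,50),S2(290,122)),("side",(20,-17,50),S2(400,150)),("side",(-20,13,40),S2(243,240)),("side",(-20,-13,40),S2(325,270))]
q,r2=fit(st,[.55,-.08,.8],C)
print(q,np.degrees(q[2]));print(r2.round(1))
np.save("st.npy",q)
print("seat",body(q,(-5,0,40)))
from scipy.spatial.transform import Rotation as R
from rig import env
print(R.from_quat(env.state()['tcp_rot']).as_matrix().round(3))
c=get_calibration("wrist");print("cam",-c['R'].T@c['t'])
```

```text
[ 0.59908996 -0.0152442   0.78581656] 45.02397218768787
[[ 0.2 -0.3]
 [-0.3 -1.1]
 [ 0.2 -0.2]
 [ 0.8 -0.3]
 [-0.  -0.5]
 [ 0.7 -0.9]
 [-0.9 -0.4]
 [-0.3 -0.4]
 [-1.   0.6]
 [-0.2  1.3]
 [-0.6  0.4]
 [ 0.5  0.1]]
seat [[ 0.5955559  -0.01878121  0.04      ]]
[[-0.958 -0.     0.286]
 [-0.286  0.001 -0.958]
 [ 0.    -1.    -0.001]]
cam [ 0.24909663 -0.60416557  0.38354355]
```

Call:
servo_tool --plan '[{"xyz": [0,-6,0]},{"xyz": [0,-12,0]},{"xyz": [0,-18,0]},{"xyz": [0,-24,0]},{"xyz": [0,-30,0]}]'

```text
invalid input
```

Call:
servo_tool --plan '[{"xyz": [0,-6,0],"roll": 0},{"xyz": [0,-12,0],"roll": 0},{"xyz": [0,-18,0],"roll": 0},{"xyz": [0,-24,0],"roll": 0},{"xyz": [0,-30,0],"roll": 0}]'

```text
time_s: 0.78
ee_pos: [0.1856, -0.6224, 0.5185]
tcp_rot: [0.102, -0.7, 0.7, -0.102]
wrist_force: [1.7, -0.7, -0.3]
finger_gap: 0.0941
```

Call:
servo_tool --plan '[{"xyz": [0,-6,0],"roll": 0},{"xyz": [0,-12,0],"roll": 0},{"xyz": [0,-18,0],"roll": 0},{"xyz": [0,-24,0],"roll": 0},{"xyz": [0,-30,0],"roll": 0}]'

```text
time_s: 1.4
ee_pos: [0.1421, -0.6067, 0.7181]
tcp_rot: [0.054, -0.619, 0.781, -0.067]
wrist_force: [0.7, -0.5, -1.2]
finger_gap: 0.094
```

```bash
python3 -c "
from rig import env
from scipy.spatial.transform import Rotation as R
s=env.state();print(s['time_s'],s['q'].round(3),s['ee_pos'],R.from_quat(s['tcp_rot']).as_matrix().round(3))"
```

```text
1.4 [ 1.166  0.439  0.339  0.506 -0.168  1.981 -0.025] [ 0.14206974 -0.60674422  0.71812786] [[-0.985  0.038  0.168]
 [-0.172 -0.226 -0.959]
 [ 0.001 -0.973  0.229]]
```

Call:
servo_tool --plan '[{"xyz": [0,5,0],"roll": 0},{"xyz": [0,10,0],"roll": 0},{"xyz": [0,10,0],"roll": 0}]'

```text
time_s: 1.78
ee_pos: [0.1571, -0.6253, 0.6083]
tcp_rot: [0.057, -0.628, 0.771, -0.081]
wrist_force: [-0.1, -1.1, 1.6]
finger_gap: 0.0941
```

```bash
python3 -c "
from rig import env
from scipy.spatial.transform import Rotation as R
s=env.state();print(s['time_s'],s['q'].round(3),s['ee_pos'],R.from_quat(s['tcp_rot']).as_matrix().round(3))"
```

```text
1.775 [ 1.12   0.38   0.301  0.918 -0.128  1.653 -0.007] [ 0.1570672  -0.62526438  0.60830266] [[-0.98   0.054  0.19 ]
 [-0.197 -0.197 -0.96 ]
 [-0.014 -0.979  0.204]]
```

```bash
cat > st.py <<'E'
import sys
from h import *
from rig import env
from scipy.spatial.transform import Rotation as R
def lean():
    p=np.load("mag.npy");return p
if __name__=="__main__":
    s=env.state();M=R.from_quat(s['tcp_rot']).as_matrix();p=s['ee_pos']
    print(round(s['time_s'],2),"q",s['q'].round(2).tolist(),"p",p.round(4).tolist(),"F",s['wrist_force'].round(1).tolist(),"gap",round(s['finger_gap'],4))
    print("x",M[:,0].round(3).tolist(),"y",M[:,1].round(3).tolist(),"z",M[:,2].round(3).tolist())
    for nm in("mag","st"):
        m=np.load(nm+".npy");c,sn=np.cos(m[2]),np.sin(m[2]);B=np.array([[c,-sn,0],[sn,c,0],[0,0,1]])
        print(nm,"tcp",((B.T@(p-[m[0],m[1],0]))*1000).round(1).tolist(),"tooly",(B.T@M[:,1]).round(3).tolist(),"toolz",(B.T@M[:,2]).round(3).tolist())
    # args: frame x y z [mm] targets -> tool shift
    if len(sys.argv)>4:
        X=[float(v) for v in sys.argv[2:5]]
        if sys.argv[1]=="w":g=np.array(X)/1000
        else:g=body(np.load(sys.argv[1]+".npy"),X)[0]
        d=M.T@(g-p)*100;print("SHIFT cm",d.round(2).tolist(),"len",np.linalg.norm(d).round(2))
E
python3 st.py w 500 -300 600
```

```text
1.77 q [1.12, 0.38, 0.3, 0.92, -0.13, 1.65, -0.01] p [0.1571, -0.6253, 0.6083] F [-0.1, -1.1, 1.6] gap 0.0941
x [-0.98, -0.197, -0.014] y [0.054, -0.197, -0.979] z [0.19, -0.96, 0.204]
mag tcp [-954.7, 349.1, 608.3] tooly [-0.186, -0.083, -0.979] toolz [-0.921, -0.333, 0.204]
st tcp [-744.0, -118.5, 608.3] tooly [-0.101, -0.177, -0.979] toolz [-0.545, -0.814, 0.204]
SHIFT cm [-40.02, -3.74, -24.88] len 47.27
```

Call:
servo_tool --plan '[{"xyz": [-5,-0.5,-3],"roll": 0},{"xyz": [-10,-1,-6],"roll": 0},{"xyz": [-15,-1.5,-9],"roll": 0},{"xyz": [-20,-2,-12.5],"roll": 0},{"xyz": [-25,-2.5,-15.5],"roll": 0}]'

```text
time_s: 2.4
ee_pos: [0.3732, -0.4235, 0.6129]
tcp_rot: [0.054, -0.622, 0.777, -0.083]
wrist_force: [0.4, -0.1, -0.8]
finger_gap: 0.0939
```

```bash
python3 st.py w 600 50 550
```

```text
2.4 q [0.58, 0.22, 0.2, 1.13, 0.07, 1.6, -0.59] p [0.3732, -0.4235, 0.6129] F [0.4, -0.1, -0.8] gap 0.0939
x [-0.98, -0.197, -0.019] y [0.062, -0.213, -0.975] z [0.188, -0.957, 0.221]
mag tcp [-722.7, 165.7, 612.9] tooly [-0.202, -0.093, -0.975] toolz [-0.918, -0.33, 0.221]
st tcp [-448.4, -128.7, 612.9] tooly [-0.107, -0.195, -0.975] toolz [-0.544, -0.809, 0.221]
SHIFT cm [-31.45, -2.57, -42.43] len 52.87
```

```bash
python3 st.py w 480 -140 640|tail -1
```

```text
SHIFT cm [-16.11, -8.03, -24.51] len 30.41
```

Call:
servo_tool --plan '[{"xyz": [-3.2,-1.6,-4.9],"roll": -7},{"xyz": [-6.4,-3.2,-9.8],"roll": -14},{"xyz": [-9.6,-4.8,-14.7],"roll": -21},{"xyz": [-12.8,-6.4,-19.6],"roll": -28},{"xyz": [-16,-8,-24.5],"roll": -35}]'

```text
time_s: 3.02
ee_pos: [0.4783, -0.1397, 0.6402]
tcp_rot: [0.285, -0.569, 0.723, -0.268]
wrist_force: [1.4, 0.4, -0.4]
finger_gap: 0.0941
```

```bash
python3 st.py w 430 180 640
```

```text
3.02 q [0.14, 0.17, -0.08, 1.12, 0.23, 1.78, -0.65] p [0.4783, -0.1397, 0.6402] F [1.4, 0.4, -0.4] gap 0.0941
x [-0.693, -0.713, 0.108] y [0.063, -0.209, -0.976] z [0.718, -0.67, 0.19]
mag tcp [-426.4, 104.5, 640.2] tooly [-0.197, -0.094, -0.976] toolz [-0.554, -0.81, 0.19]
st tcp [-173.4, -2.5, 640.2] tooly [-0.103, -0.193, -0.976] toolz [0.034, -0.981, 0.19]
SHIFT cm [-19.44, -6.97, -24.88] len 32.33
```

Call:
servo_tool --plan '[{"xyz": [-3.9,-1.4,-5],"roll": -7},{"xyz": [-7.8,-2.8,-10],"roll": -14},{"xyz": [-11.7,-4.2,-15],"roll": -21},{"xyz": [-15.6,-5.6,-20],"roll": -28},{"xyz": [-19.4,-7,-24.9],"roll": -34}]'

```text
time_s: 3.65
ee_pos: [0.4309, 0.1698, 0.6401]
tcp_rot: [0.484, -0.468, 0.607, -0.423]
wrist_force: [1.0, 0.8, 0.1]
finger_gap: 0.0941
```

```bash
python3 st.py w 220 400 660
```

```text
3.65 q [-0.33, 0.21, -0.38, 1.07, 0.3, 1.95, -0.78] p [0.4309, 0.1698, 0.6401] F [1.0, 0.8, 0.1] gap 0.0941
x [-0.174, -0.966, 0.191] y [0.061, -0.204, -0.977] z [0.983, -0.158, 0.095]
mag tcp [-127.5, 197.9, 640.1] tooly [-0.193, -0.091, -0.977] toolz [-0.009, -0.995, 0.095]
st tcp [12.0, 249.8, 640.1] tooly [-0.101, -0.188, -0.977] toolz [0.583, -0.807, 0.095]
SHIFT cm [-18.18, -7.94, -24.18] len 31.28
```

Call:
servo_tool --plan '[{"xyz": [-3.6,-1.6,-4.8],"roll": 0},{"xyz": [-7.2,-3.2,-9.6],"roll": 0},{"xyz": [-10.9,-4.8,-14.5],"roll": 0},{"xyz": [-14.5,-6.4,-19.3],"roll": 0},{"xyz": [-18.2,-8,-24.2],"roll": 0}]'

```text
time_s: 4.28
ee_pos: [0.3255, 0.2954, 0.6387]
tcp_rot: [0.489, -0.468, 0.606, -0.417]
wrist_force: [0.9, 0.4, -1.0]
finger_gap: 0.0939
```

```bash
python3 st.py w 100 430 800
```

```text
4.28 q [-1.37, 0.24, 0.65, 1.07, 0.05, 1.98, -0.88] p [0.3255, 0.2954, 0.6387] F [0.9, 0.4, -1.0] gap 0.0939
x [-0.174, -0.964, 0.202] y [0.048, -0.213, -0.976] z [0.984, -0.16, 0.083]
mag tcp [-19.2, 321.0, 638.7] tooly [-0.203, -0.079, -0.976] toolz [-0.011, -0.996, 0.083]
st tcp [26.4, 413.1, 638.7] tooly [-0.117, -0.184, -0.976] toolz [0.582, -0.809, 0.083]
SHIFT cm [-5.78, -19.69, -22.99] len 30.82
```

Call:
servo_tool --plan '[{"xyz": [-1.2,-4,-4.6],"roll": 0},{"xyz": [-2.4,-8,-9.2],"roll": 0},{"xyz": [-3.5,-12,-13.8],"roll": 0},{"xyz": [-4.6,-16,-18.4],"roll": 0},{"xyz": [-5.8,-19.7,-23],"roll": 0}]'

```text
time_s: 4.9
ee_pos: [0.2078, 0.3685, 0.6652]
tcp_rot: [0.462, -0.469, 0.589, -0.469]
wrist_force: [1.5, 1.1, -1.7]
finger_gap: 0.094
```

```bash
python3 st.py w 100 430 850
```

```text
4.9 q [-1.94, 0.22, 1.0, 1.07, -0.02, 1.98, -1.08] p [0.2078, 0.3685, 0.6652] F [1.5, 1.1, -1.7] gap 0.094
x [-0.134, -0.985, 0.105] y [0.119, -0.121, -0.986] z [0.984, -0.12, 0.133]
mag tcp [35.4, 448.3, 665.2] tooly [-0.102, -0.135, -0.986] toolz [0.03, -0.991, 0.133]
st tcp [-5.1, 548.1, 665.2] tooly [-0.002, -0.169, -0.986] toolz [0.611, -0.78, 0.133]
SHIFT cm [-2.68, -20.24, -8.88] len 22.26
```

Call:
servo_tool --plan '[{"xyz": [-1,-5,-2.5],"roll": 0},{"xyz": [-2,-10,-5],"roll": 0},{"xyz": [-2.5,-15,-7],"roll": 0},{"xyz": [-2.7,-20,-9],"roll": 0},{"xyz": [-2.7,-25,-9],"roll": 0}]'

```text
time_s: 5.52
ee_pos: [0.0639, 0.377, 0.8127]
tcp_rot: [-0.285, 0.605, -0.5, 0.55]
wrist_force: [-1.8, 2.8, 0.6]
finger_gap: 0.0942
```

```bash
python3 st.py w 100 430 850
```

```text
5.53 q [-2.21, -0.08, 0.4, 0.91, 0.34, 1.98, -1.9] p [0.0639, 0.377, 0.8127] F [-1.8, 2.8, 0.6] gap 0.0942
x [-0.232, -0.895, -0.381] y [0.205, 0.338, -0.918] z [0.951, -0.291, 0.105]
mag tcp [22.2, 591.8, 812.7] tooly [0.365, -0.152, -0.918] toolz [-0.145, -0.984, 0.105]
st tcp [-100.8, 655.8, 812.7] tooly [0.384, 0.094, -0.918] toolz [0.466, -0.878, 0.105]
SHIFT cm [-7.0, -0.89, 2.28] len 7.42
```

```bash
python3 st.py w -60 370 900|tail -1
```

```text
SHIFT cm [0.17, -10.8, -10.66] len 15.17
```

Call:
servo_tool --plan '[{"xyz": [0,-3.5,-3.5],"roll": 0},{"xyz": [0,-7,-7],"roll": 0},{"xyz": [0,-10,-10],"roll": 0}]'

```text
time_s: 5.9
ee_pos: [0.0505, 0.3359, 0.8431]
tcp_rot: [-0.293, 0.624, -0.459, 0.561]
wrist_force: [0.5, -1.0, 0.4]
finger_gap: 0.0939
```

```bash
python3 st.py w -60 370 900
```

```text
5.9 q [-1.53, -0.13, -0.13, 0.87, 0.19, 1.98, -1.79] p [0.0505, 0.3359, 0.8431] F [0.5, -1.0, 0.4] gap 0.0939
x [-0.2, -0.88, -0.43] y [0.15, 0.407, -0.901] z [0.968, -0.244, 0.05]
mag tcp [-20.5, 598.9, 843.1] tooly [0.425, -0.087, -0.901] toolz [-0.096, -0.994, 0.05]
st tcp [-139.4, 636.3, 843.1] tooly [0.393, 0.182, -0.901] toolz [0.512, -0.858, 0.05]
SHIFT cm [-3.24, -5.39, -11.24] len 12.89
```

Call:
servo_tool --plan '[{"xyz": [-1,-3,-5],"roll": 0},{"xyz": [-2,-6,-9],"roll": 0},{"xyz": [-3,-8,-11],"roll": 0}]'

```text
time_s: 6.28
ee_pos: [0.0067, 0.3402, 0.8585]
tcp_rot: [-0.282, 0.628, -0.45, 0.569]
wrist_force: [0.1, -0.3, 0.3]
finger_gap: 0.0939
```

```bash
python3 st.py w -60 370 950
```

```text
6.28 q [-0.86, -0.14, -0.71, 0.81, 0.08, 1.98, -1.77] p [0.0067, 0.3402, 0.8585] F [0.1, -0.3, 0.3] gap 0.0939
x [-0.194, -0.866, -0.462] y [0.158, 0.437, -0.886] z [0.968, -0.244, 0.052]
mag tcp [-22.8, 642.9, 858.5] tooly [0.456, -0.09, -0.886] toolz [-0.096, -0.994, 0.052]
st tcp [-167.3, 670.3, 858.5] tooly [0.421, 0.197, -0.886] toolz [0.512, -0.858, 0.052]
SHIFT cm [-5.51, -7.85, -6.71] len 11.71
```

Call:
servo_tool --plan '[{"xyz": [-2,-4,-3],"roll": 0},{"xyz": [-3,-8,-6],"roll": 0},{"xyz": [-5,-12,-9],"roll": 0},{"xyz": [-5,-14,-11],"roll": 0}]'

```text
time_s: 6.78
ee_pos: [-0.0329, 0.3773, 0.8736]
tcp_rot: [-0.272, 0.627, -0.438, 0.584]
wrist_force: [0.3, -1.6, -0.1]
finger_gap: 0.0942
```

```bash
python3 st.py w -60 370 950
```

```text
6.78 q [-0.12, -0.2, -1.24, 0.7, -0.1, 1.98, -1.68] p [-0.0329, 0.3773, 0.8736] F [0.3, -1.6, -0.1] gap 0.0942
x [-0.17, -0.852, -0.495] y [0.171, 0.469, -0.866] z [0.971, -0.232, 0.066]
mag tcp [7.9, 687.6, 873.6] tooly [0.489, -0.099, -0.866] toolz [-0.083, -0.994, 0.066]
st tcp [-169.0, 724.5, 873.6] tooly [0.453, 0.211, -0.866] toolz [0.522, -0.85, 0.066]
SHIFT cm [-2.7, -7.42, -1.96] len 8.14
```

```bash
python3 st.py w -200 330 900|tail -1
```

```text
SHIFT cm [5.56, -7.36, -14.95] len 17.56
```

Call:
servo_tool --plan '[{"xyz": [2,-2.5,-5],"roll": 0},{"xyz": [4,-5,-10],"roll": 0},{"xyz": [5.5,-7.5,-15],"roll": 0},{"xyz": [5.5,-7.5,-15],"roll": 0}]'

```text
time_s: 7.28
ee_pos: [-0.1918, 0.3332, 0.8585]
tcp_rot: [-0.262, 0.637, -0.418, 0.592]
wrist_force: [0.4, -0.0, -0.5]
finger_gap: 0.0937
```

```bash
python3 st.py w 300 200 700
```

```text
7.28 q [-0.36, -0.33, -1.25, 0.73, -0.11, 1.98, -1.95] p [-0.1918, 0.3332, 0.8585] F [0.4, -0.0, -0.5] gap 0.0937
x [-0.162, -0.829, -0.535] y [0.161, 0.513, -0.843] z [0.974, -0.222, 0.05]
mag tcp [-59.6, 838.0, 858.5] tooly [0.532, -0.082, -0.843] toolz [-0.074, -0.996, 0.05]
st tcp [-312.5, 805.7, 858.5] tooly [0.477, 0.249, -0.843] toolz [0.531, -0.846, 0.05]
SHIFT cm [11.57, 14.43, 50.05] len 53.36
```

Call:
servo_tool --plan '[{"xyz": [1.3,1.7,5.8],"roll": 0},{"xyz": [2.6,3.4,11.6],"roll": 0},{"xyz": [3.9,5,17.4],"roll": 0},{"xyz": [5.2,6.7,23.2],"roll": 0},{"xyz": [6.5,8.4,29],"roll": 0}]'

```text
time_s: 7.9
ee_pos: [0.0683, 0.2744, 0.7835]
tcp_rot: [-0.267, 0.636, -0.426, 0.586]
wrist_force: [0.4, -1.3, 1.1]
finger_gap: 0.0943
```

```bash
python3 st.py w 350 180 600
```

```text
7.9 q [-1.44, -0.37, -0.08, 1.27, 0.11, 1.71, -1.7] p [0.0683, 0.2744, 0.7835] F [0.4, -1.3, 1.1] gap 0.0943
x [-0.172, -0.838, -0.518] y [0.159, 0.495, -0.854] z [0.972, -0.229, 0.048]
mag tcp [-78.7, 572.0, 783.5] tooly [0.514, -0.083, -0.854] toolz [-0.08, -0.996, 0.048]
st tcp [-170.3, 580.1, 783.5] tooly [0.463, 0.237, -0.854] toolz [0.525, -0.85, 0.048]
SHIFT cm [12.57, 15.49, 28.66] len 34.92
```

Call:
servo_tool --plan '[{"xyz": [2,2.5,5],"roll": 0},{"xyz": [4.2,5.2,10],"roll": 0},{"xyz": [6.5,8,15],"roll": 0},{"xyz": [8.8,11,20],"roll": 0},{"xyz": [11,13.5,25],"roll": 0}]'

```text
time_s: 8.52
ee_pos: [0.2262, 0.2246, 0.6838]
tcp_rot: [-0.263, 0.635, -0.429, 0.586]
wrist_force: [1.1, -0.4, 1.4]
finger_gap: 0.0939
```

```bash
python3 st.py mag -200 0 400
```

```text
8.53 q [-0.53, -0.35, 0.05, 1.56, -0.35, 1.51, -0.77] p [0.2262, 0.2246, 0.6838] F [1.1, -0.4, 1.4] gap 0.0939
x [-0.175, -0.836, -0.519] y [0.169, 0.494, -0.853] z [0.97, -0.237, 0.055]
mag tcp [-104.1, 408.4, 683.8] tooly [0.514, -0.093, -0.853] toolz [-0.089, -0.995, 0.055]
st tcp [-93.9, 433.3, 683.8] tooly [0.469, 0.23, -0.853] toolz [0.518, -0.854, 0.055]
SHIFT cm [20.97, 23.07, 39.92] len 50.65
```

Call:
servo_tool --plan '[{"xyz": [2.5,2.8,4.8],"roll": 0},{"xyz": [5,5.6,9.6],"roll": 0},{"xyz": [7.5,8.4,14.4],"roll": 0},{"xyz": [10,11.2,19.2],"roll": 0},{"xyz": [12.5,14,24],"roll": 0}]'

```text
time_s: 9.15
ee_pos: [0.4595, 0.1368, 0.5101]
tcp_rot: [-0.268, 0.634, -0.426, 0.588]
wrist_force: [0.3, 0.4, 0.3]
finger_gap: 0.0942
```

```bash
python3 st.py mag -150 0 250
```

```text
9.15 q [-0.5, 0.05, 0.58, 1.72, -0.58, 1.28, -0.0] p [0.4595, 0.1368, 0.5101] F [0.3, 0.4, 0.3] gap 0.0942
x [-0.166, -0.84, -0.516] y [0.161, 0.493, -0.855] z [0.973, -0.225, 0.053]
mag tcp [-155.9, 164.6, 510.1] tooly [0.512, -0.085, -0.855] toolz [-0.076, -0.996, 0.053]
st tcp [8.9, 206.2, 510.1] tooly [0.463, 0.235, -0.855] toolz [0.528, -0.847, 0.053]
SHIFT cm [12.3, 23.93, 14.96] len 30.79
```

Call:
servo_tool --plan '[{"xyz": [2.5,4.8,3],"roll": 0},{"xyz": [5,9.6,6],"roll": 0},{"xyz": [7.5,14.4,9],"roll": 0},{"xyz": [10,19.2,12],"roll": 0},{"xyz": [12.3,23.9,15],"roll": 0}]' --gripper 0.45

```text
time_s: 9.78
ee_pos: [0.6229, 0.1183, 0.2476]
tcp_rot: [-0.268, 0.634, -0.425, 0.587]
wrist_force: [0.9, 0.7, 0.7]
finger_gap: 0.0475
```

```bash
python3 st.py mag -97 7 130
python3 - <<'E'
from rig import capture
import cv2
for n in("side","top","wrist"): cv2.imwrite(f"pics/{n}1.png",capture(n))
E
```

```text
9.78 q [-0.26, 0.58, 0.5, 1.78, -1.01, 1.03, 0.58] p [0.6229, 0.1183, 0.2476] F [0.9, 0.7, 0.7] gap 0.0475
x [-0.166, -0.84, -0.517] y [0.159, 0.494, -0.855] z [0.973, -0.224, 0.052]
mag tcp [-149.6, 0.3, 247.6] tooly [0.512, -0.083, -0.855] toolz [-0.075, -0.996, 0.052]
st tcp [111.3, 77.6, 247.6] tooly [0.462, 0.237, -0.855] toolz [0.529, -0.847, 0.052]
SHIFT cm [1.6, 12.69, -1.67] len 12.9
```

View pics/side1.png

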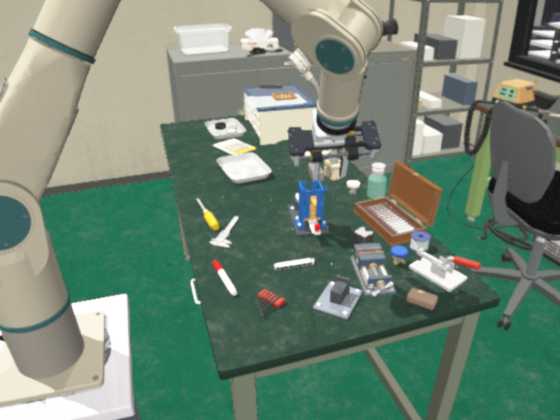

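View pics/wrist1.png

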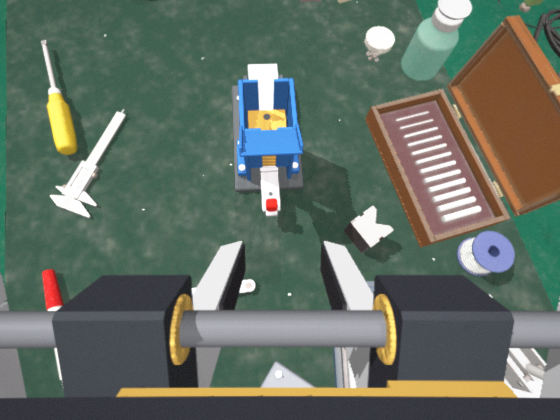

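Run:
```python
from h import *
c=get_calibration("wrist");p=np.load("mag.npy")
X=[(-48,0,56),(-54,7,56),(-54,-7,56),(-36,29,149),(-36,-29,149),(-12,46,10),(-12,-46,10)]
print(proj(c,body(p,X)).round(1))
import cv2
a=cv2.imread("pics/wrist1.png")[70:220,215:315];cv2.imwrite("pics/w1c.png",cv2.resize(a,None,fx=4,fy=4,interpolation=cv2.INTER_CUBIC))
```

```text
[[271.1 203. ]
 [265.4 208.2]
 [277.4 207.5]
 [239.5 157.6]
 [303.  154.6]
 [234.1 191.1]
 [303.2 187.4]]
```

View pics/w1c.png

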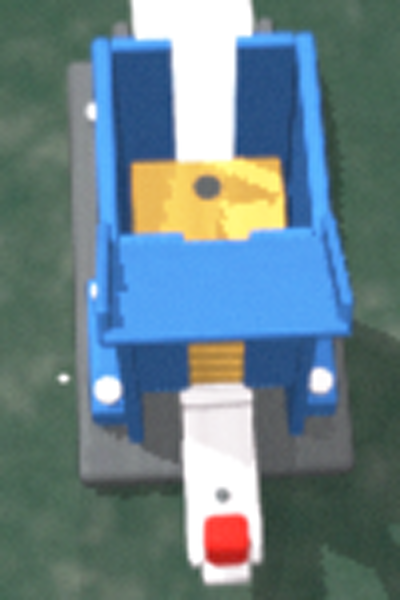

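Call:
servo_tool --plan '[{"xyz": [0.5,4.2,-0.6],"roll": 0},{"xyz": [1,8.4,-1.2],"roll": 0},{"xyz": [1.6,12.7,-1.7],"roll": 0}]'

```text
time_s: 10.3
ee_pos: [0.6227, 0.1728, 0.1335]
tcp_rot: [-0.267, 0.633, -0.426, 0.589]
wrist_force: [-0.3, -0.3, -1.3]
finger_gap: 0.0421
```

```bash
python3 st.py mag -46 -1 45
```

```text
10.3 q [-0.11, 0.7, 0.12, 1.88, -1.09, 0.68, 0.68] p [0.6227, 0.1728, 0.1335] F [-0.3, -0.3, -1.3] gap 0.0421
x [-0.164, -0.84, -0.518] y [0.163, 0.494, -0.854] z [0.973, -0.225, 0.056]
mag tcp [-95.7, 8.7, 133.5] tooly [0.513, -0.087, -0.854] toolz [-0.076, -0.996, 0.056]
st tcp [149.7, 116.2, 133.5] tooly [0.465, 0.234, -0.854] toolz [0.529, -0.847, 0.056]
SHIFT cm [0.3, 10.19, 0.09] len 10.2
```

Call:
servo_tool --plan '[{"xyz": [0.1,3,0],"roll": 0},{"xyz": [0.2,6,0],"roll": 0}]'

```text
time_s: 10.55
ee_pos: [0.6327, 0.2002, 0.0816]
tcp_rot: [-0.266, 0.633, -0.426, 0.588]
wrist_force: [0.6, -1.1, -0.6]
finger_gap: 0.0423
```

```bash
python3 st.py mag -46 -1 45
```

```text
10.55 q [-0.03, 0.79, -0.08, 1.87, -1.09, 0.51, 0.68] p [0.6327, 0.2002, 0.0816] F [0.6, -1.1, -0.6] gap 0.0423
x [-0.165, -0.839, -0.519] y [0.164, 0.495, -0.853] z [0.972, -0.226, 0.056]
mag tcp [-67.2, 2.9, 81.6] tooly [0.514, -0.088, -0.853] toolz [-0.077, -0.995, 0.056]
st tcp [176.1, 128.5, 81.6] tooly [0.466, 0.234, -0.853] toolz [0.527, -0.848, 0.056]
SHIFT cm [0.07, 4.24, 0.02] len 4.24
```

Call:
servo_tool --plan '[{"xyz": [0.05,2.2,0],"roll": 0},{"xyz": [0.1,4.2,0],"roll": 0},{"xyz": [0.1,4.2,0],"roll": 0}]'

```text
time_s: 10.92
ee_pos: [0.6378, 0.2202, 0.044]
tcp_rot: [-0.267, 0.634, -0.425, 0.588]
wrist_force: [-0.6, -0.3, 0.3]
finger_gap: 0.0419
```

```bash
python3 st.py mag -46 -1 45;  python3 - <<'E'
from rig import capture
import cv2
for n in("side","wrist"): cv2.imwrite(f"pics/{n}2.png",capture(n))
a=cv2.imread("pics/side2.png")[150:250,260:360];cv2.imwrite("pics/s2c.png",cv2.resize(a,None,fx=6,fy=6,interpolation=cv2.INTER_CUBIC))
E
```

```text
10.93 q [-0.0, 0.86, -0.18, 1.86, -1.09, 0.41, 0.69] p [0.6378, 0.2202, 0.044] F [-0.6, -0.3, 0.3] gap 0.0419
x [-0.167, -0.839, -0.518] y [0.161, 0.495, -0.854] z [0.973, -0.226, 0.052]
mag tcp [-46.6, 0.8, 44.0] tooly [0.514, -0.084, -0.854] toolz [-0.077, -0.996, 0.052]
st tcp [194.0, 139.0, 44.0] tooly [0.464, 0.236, -0.854] toolz [0.528, -0.848, 0.052]
SHIFT cm [-0.11, -0.04, 0.18] len 0.22
```

View pics/s2c.png

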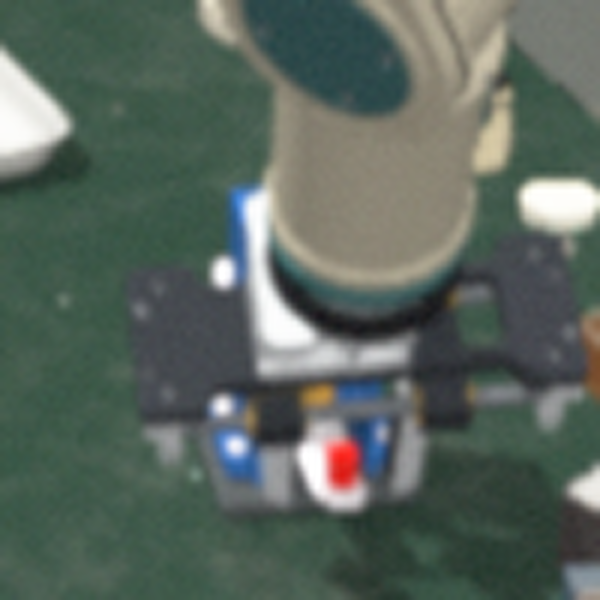

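View pics/wrist2.png

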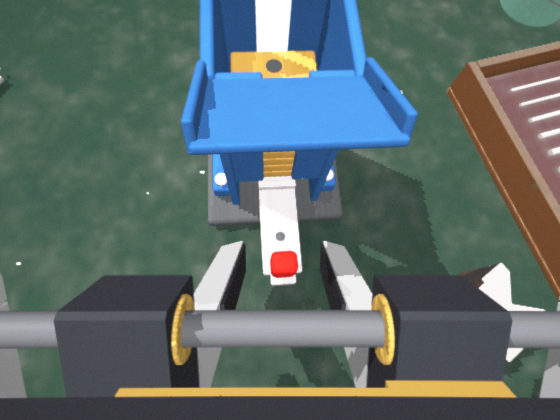

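Call:
servo_tool --plan '[{"xyz": [0,0,0],"roll": 0},{"xyz": [0,0,0],"roll": 0},{"xyz": [0,0,0],"roll": 0},{"xyz": [0,0,0],"roll": 0}]' --gripper 0 --squeeze 10

```text
time_s: 11.52
ee_pos: [0.6373, 0.219, 0.0428]
tcp_rot: [-0.267, 0.635, -0.426, 0.587]
wrist_force: [1.4, -2.0, 4.6]
finger_gap: 0.0214
```

```bash
python3 st.py mag -121.6 0.8 44
```

```text
11.53 q [0.0, 0.86, -0.18, 1.86, -1.09, 0.4, 0.69] p [0.6373, 0.219, 0.0428] F [1.4, -2.0, 4.6] gap 0.0214
x [-0.169, -0.839, -0.516] y [0.161, 0.494, -0.855] z [0.972, -0.228, 0.052]
mag tcp [-47.9, 1.2, 42.8] tooly [0.512, -0.085, -0.855] toolz [-0.079, -0.996, 0.052]
st tcp [192.7, 138.5, 42.8] tooly [0.463, 0.235, -0.855] toolz [0.526, -0.849, 0.052]
SHIFT cm [6.24, -3.87, 0.63] len 7.37
```

Call:
servo_tool --plan '[{"xyz": [0,0,0],"roll": 0},{"xyz": [0.1,-0.6,0.05],"roll": 0}]' --gripper 0.35

```text
time_s: 11.78
ee_pos: [0.6335, 0.2162, 0.0459]
tcp_rot: [-0.269, 0.636, -0.424, 0.586]
wrist_force: [0.8, 0.4, -0.3]
finger_gap: 0.0326
```

```bash
python3 st.py mag -51 -0.5 49;python3 - <<'E'
from rig import capture
import cv2
for n in("side","wrist"): cv2.imwrite(f"pics/{n}3.png",capture(n))
a=cv2.imread("pics/side3.png")[200:250,280:340];cv2.imwrite("pics/s3c.png",cv2.resize(a,None,fx=10,fy=10,interpolation=cv2.INTER_CUBIC))
a=cv2.imread("pics/wrist3.png")[150:330,190:380];cv2.imwrite("pics/w3c.png",cv2.resize(a,None,fx=3,fy=3,interpolation=cv2.INTER_CUBIC))
E
```

```text
11.78 q [0.0, 0.85, -0.18, 1.86, -1.08, 0.42, 0.68] p [0.6335, 0.2162, 0.0459] F [0.8, 0.4, -0.3] gap 0.0326
x [-0.17, -0.839, -0.517] y [0.155, 0.495, -0.855] z [0.973, -0.225, 0.046]
mag tcp [-51.2, 4.5, 45.9] tooly [0.513, -0.079, -0.855] toolz [-0.076, -0.996, 0.046]
st tcp [188.1, 139.3, 45.9] tooly [0.46, 0.24, -0.855] toolz [0.529, -0.848, 0.046]
SHIFT cm [-0.2, -0.21, 0.51] len 0.59
```

View pics/s3c.png

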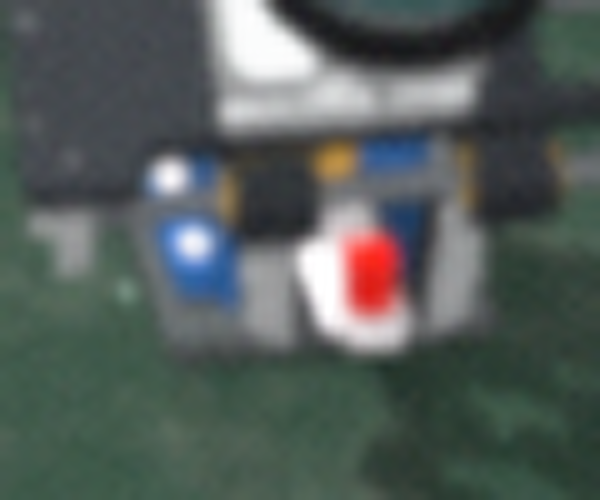

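View pics/w3c.png

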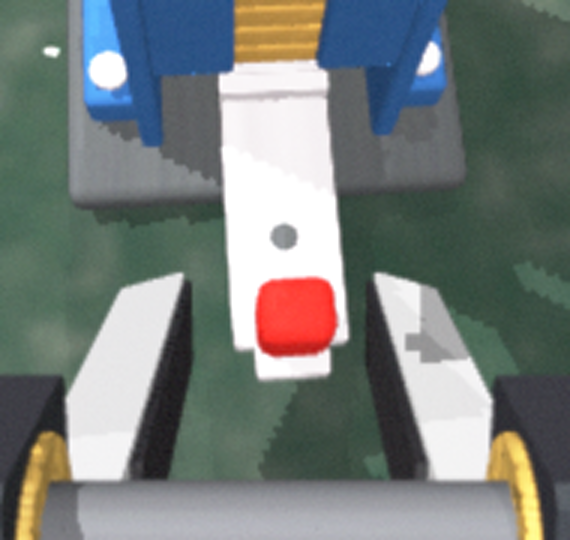

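```bash
python3 st.py mag -52 -0.5 53|tail -1
```

```text
SHIFT cm [-0.36, -0.52, 0.4] len 0.75
```

Call:
servo_tool --plan '[{"xyz": [-0.35,-0.5,0.4],"roll": 0},{"xyz": [-0.35,-0.5,0.4],"roll": 0}]'

```text
time_s: 12.12
ee_pos: [0.6396, 0.2153, 0.0535]
tcp_rot: [-0.268, 0.635, -0.426, 0.586]
wrist_force: [0.5, 0.0, 0.4]
finger_gap: 0.0329
```

Call:
servo_tool --plan '[{"xyz": [0,0,0],"roll": 0},{"xyz": [0,0,0],"roll": 0},{"xyz": [0,0,0],"roll": 0}]' --gripper 0

```text
time_s: 12.5
ee_pos: [0.6372, 0.2157, 0.0526]
tcp_rot: [-0.269, 0.636, -0.424, 0.586]
wrist_force: [-3.9, -1.0, 2.5]
finger_gap: 0.0146
```

```bash
python3 st.py mag -121.6 0.8 44
```

```text
12.5 q [-0.01, 0.84, -0.16, 1.85, -1.06, 0.44, 0.66] p [0.6372, 0.2157, 0.0526] F [-3.9, -1.0, 2.5] gap 0.0146
x [-0.169, -0.839, -0.517] y [0.155, 0.495, -0.855] z [0.973, -0.225, 0.047]
mag tcp [-51.1, 0.8, 52.6] tooly [0.513, -0.079, -0.855] toolz [-0.076, -0.996, 0.047]
st tcp [190.3, 136.3, 52.6] tooly [0.46, 0.24, -0.855] toolz [0.529, -0.847, 0.047]
SHIFT cm [6.47, -2.88, 0.49] len 7.1
```

Call:
servo_tool --plan '[{"xyz": [1.1,-0.66,0.1],"roll": 0},{"xyz": [2.4,-1.44,0.21],"roll": 0},{"xyz": [3.8,-2.28,0.34],"roll": 0},{"xyz": [5.2,-3.12,0.46],"roll": 0},{"xyz": [6.4,-3.84,0.57],"roll": 0}]'

```text
time_s: 13.12
ee_pos: [0.6255, 0.1412, 0.0527]
tcp_rot: [-0.269, 0.636, -0.424, 0.586]
wrist_force: [-2.0, 8.3, -7.2]
finger_gap: 0.0143
```

Call:
servo_tool --plan '[{"xyz": [0,0,0],"roll": 0}]'

```text
time_s: 13.25
ee_pos: [0.6252, 0.1398, 0.0525]
tcp_rot: [-0.269, 0.637, -0.425, 0.585]
wrist_force: [-5.9, -1.0, 2.9]
finger_gap: 0.0142
```

```bash
python3 st.py mag -127 0.8 53
```

```text
13.25 q [0.12, 0.83, -0.15, 1.88, -1.03, 0.49, 0.75] p [0.6252, 0.1398, 0.0525] F [-5.9, -1.0, 2.9] gap 0.0142
x [-0.171, -0.839, -0.517] y [0.155, 0.495, -0.855] z [0.973, -0.226, 0.045]
mag tcp [-128.0, 1.2, 52.5] tooly [0.513, -0.079, -0.855] toolz [-0.078, -0.996, 0.045]
st tcp [128.1, 91.1, 52.5] tooly [0.46, 0.24, -0.855] toolz [0.528, -0.848, 0.045]
SHIFT cm [-0.11, 0.01, 0.04] len 0.12
```

Call:
servo_tool --plan '[{"xyz": [0.25,-0.15,0.02],"roll": 0},{"xyz": [0.25,-0.15,0.02],"roll": 0}]'

```text
time_s: 13.5
ee_pos: [0.6251, 0.1396, 0.0526]
tcp_rot: [-0.269, 0.637, -0.424, 0.586]
wrist_force: [-1.8, 7.5, -4.1]
finger_gap: 0.014
```

```bash
python3 st.py mag -127 0.8 53
python3 - <<'E'
from rig import capture
import cv2
for n in("side","wrist","top"): cv2.imwrite(f"pics/{n}4.png",capture(n))
a=cv2.imread("pics/side4.png")[190:260,270:350];cv2.imwrite("pics/s4c.png",cv2.resize(a,None,fx=8,fy=8,interpolation=cv2.INTER_CUBIC))
E
```

```text
13.5 q [0.12, 0.83, -0.15, 1.88, -1.03, 0.49, 0.75] p [0.6251, 0.1396, 0.0526] F [-1.8, 7.5, -4.1] gap 0.014
x [-0.169, -0.838, -0.518] y [0.154, 0.497, -0.854] z [0.973, -0.224, 0.045]
mag tcp [-128.2, 1.3, 52.6] tooly [0.515, -0.078, -0.854] toolz [-0.076, -0.996, 0.045]
st tcp [128.0, 91.0, 52.6] tooly [0.461, 0.242, -0.854] toolz [0.529, -0.847, 0.045]
SHIFT cm [-0.13, 0.03, 0.04] len 0.14
```

View pics/s4c.png

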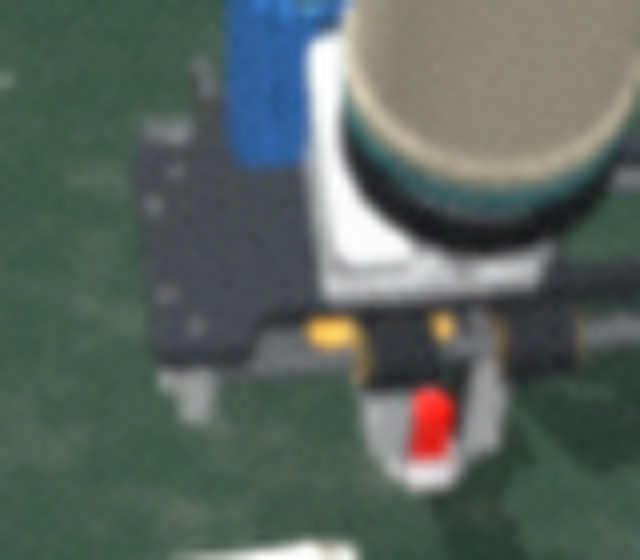

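View pics/wrist4.png

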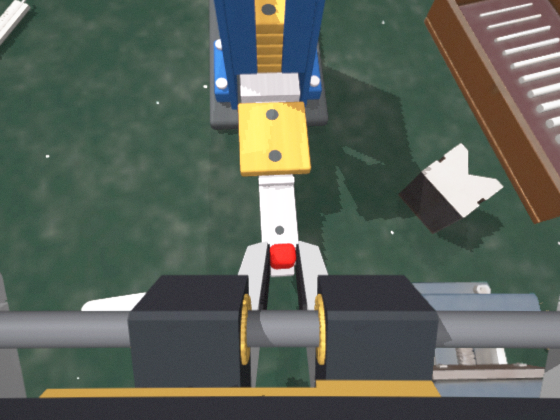

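Call:
servo_tool --plan '[{"xyz": [-0.2,0.1,0],"roll": 0},{"xyz": [-0.2,0.1,0],"roll": 0},{"xyz": [-0.2,-4,0],"roll": 0},{"xyz": [-0.2,-8,0],"roll": 0}]' --gripper 0.8

```text
time_s: 14.15
ee_pos: [0.6154, 0.0983, 0.1231]
tcp_rot: [-0.268, 0.635, -0.427, 0.586]
wrist_force: [0.1, -0.8, 0.2]
finger_gap: 0.0508
```

```bash
python3 - <<'E'
from rig import capture
from h import *
c=get_calibration("wrist");im=capture("wrist");cv2.imwrite("pics/w5.png",im)
p=np.load("mag.npy")
print(proj(c,body(p,[(-41+25*a,22*b,44) for a,b in((1,1),(1,-1),(-1,-1),(-1,1))])).round(1))
a=im[60:200,200:350];cv2.imwrite("pics/w5c.png",cv2.resize(a,None,fx=4,fy=4,interpolation=cv2.INTER_CUBIC))
E
python3 st.py mag -43 0 50
```

```text
[[245.1 107.5]
 [293.9 105.7]
 [299.2 155.4]
 [247.9 157.9]]
14.2 q [0.13, 0.7, -0.05, 1.88, -0.92, 0.64, 0.66] p [0.6176, 0.0944, 0.1273] F [-0.3, -2.6, 2.6] gap 0.0546
x [-0.171, -0.841, -0.514] y [0.167, 0.489, -0.856] z [0.971, -0.233, 0.057]
mag tcp [-174.1, 2.0, 127.3] tooly [0.509, -0.092, -0.856] toolz [-0.084, -0.995, 0.057]
st tcp [90.6, 64.4, 127.3] tooly [0.464, 0.227, -0.856] toolz [0.522, -0.851, 0.057]
SHIFT cm [-7.27, 13.3, -1.34] len 15.21
```

View pics/w5c.png

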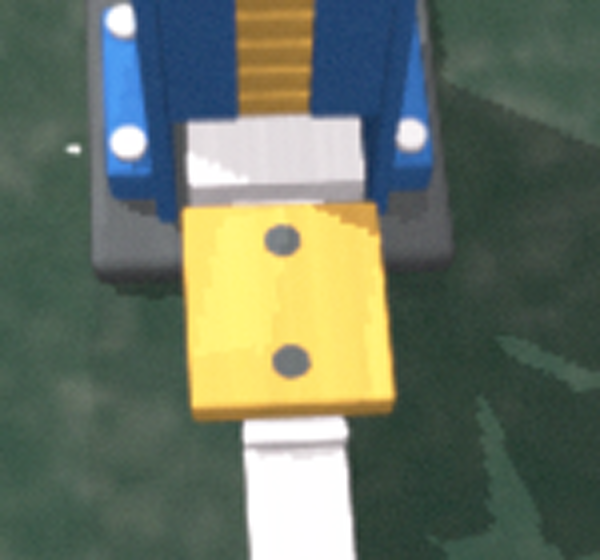

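```bash
python3 st.py mag -87 7 111|tail -1
```

```text
SHIFT cm [-6.6, 5.77, -1.32] len 8.87
```

Call:
servo_tool --plan '[{"xyz": [-3.3,2.5,-0.7],"roll": 0},{"xyz": [-6.6,5.8,-1.3],"roll": 0},{"xyz": [-6.6,5.8,-1.3],"roll": 0}]'

```text
time_s: 14.58
ee_pos: [0.6218, 0.1917, 0.1065]
tcp_rot: [-0.269, 0.635, -0.423, 0.588]
wrist_force: [0.7, 0.1, 0.8]
finger_gap: 0.0752
```

```bash
python3 st.py mag -41 -0.5 34;python3 - <<'E'
from rig import capture
from h import *
c=get_calibration("wrist");im=capture("wrist");cv2.imwrite("pics/w6.png",im)
E
```

```text
14.57 q [0.0, 0.74, -0.11, 1.89, -1.0, 0.52, 0.6] p [0.6218, 0.1917, 0.1065] F [0.7, 0.1, 0.8] gap 0.0752
x [-0.165, -0.839, -0.519] y [0.156, 0.497, -0.854] z [0.974, -0.222, 0.049]
mag tcp [-77.2, 12.4, 106.5] tooly [0.515, -0.079, -0.854] toolz [-0.073, -0.996, 0.049]
st tcp [162.4, 130.2, 106.5] tooly [0.462, 0.241, -0.854] toolz [0.532, -0.846, 0.049]
SHIFT cm [0.62, 8.16, 0.66] len 8.21
```

View pics/w6.png

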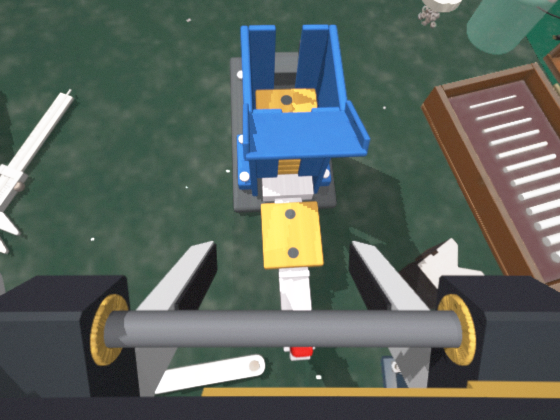

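Call:
servo_tool --plan '[{"xyz": [0.6,1,0.65],"roll": 0},{"xyz": [0.6,4.5,0.65],"roll": 0},{"xyz": [0.6,8.1,0.65],"roll": 0},{"xyz": [0.6,8.1,0.65],"roll": 0}]'

```text
time_s: 15.12
ee_pos: [0.6397, 0.2199, 0.0315]
tcp_rot: [-0.269, 0.637, -0.425, 0.584]
wrist_force: [0.9, 0.0, -0.1]
finger_gap: 0.0749
```

```bash
python3 st.py mag -41 -0.5 34;python3 - <<'E'
from rig import capture
from h import *
c=get_calibration("wrist");im=capture("wrist");cv2.imwrite("pics/w7.png",im)
E
```

```text
15.12 q [0.02, 0.89, -0.22, 1.84, -1.05, 0.38, 0.66] p [0.6397, 0.2199, 0.0315] F [0.9, 0.0, -0.1] gap 0.0749
x [-0.173, -0.839, -0.516] y [0.155, 0.494, -0.856] z [0.973, -0.228, 0.045]
mag tcp [-46.6, -1.1, 31.5] tooly [0.512, -0.079, -0.856] toolz [-0.079, -0.996, 0.045]
st tcp [195.1, 137.4, 31.5] tooly [0.459, 0.239, -0.856] toolz [0.526, -0.849, 0.045]
SHIFT cm [-0.61, 0.07, -0.09] len 0.62
```

View pics/w7.png

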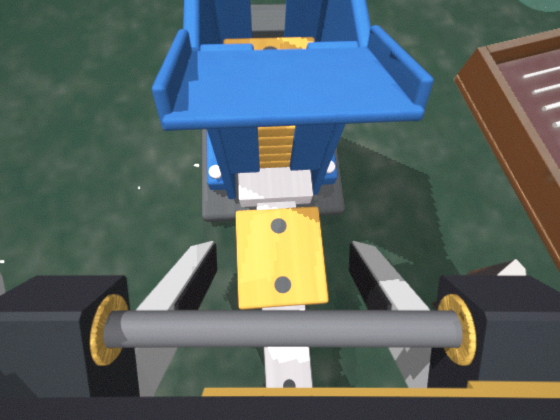

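Call:
servo_tool --plan '[{"xyz": [-0.6,0.1,-0.05],"roll": 0},{"xyz": [-0.6,0.1,-0.05],"roll": 0}]'

```text
time_s: 15.42
ee_pos: [0.6422, 0.2266, 0.0381]
tcp_rot: [-0.268, 0.635, -0.426, 0.587]
wrist_force: [-0.5, 0.6, -0.2]
finger_gap: 0.075
```

Call:
servo_tool --plan '[{"xyz": [0,0,0],"roll": 0},{"xyz": [0,0,0],"roll": 0},{"xyz": [0,0,0],"roll": 0},{"xyz": [0,0,0],"roll": 0}]' --gripper 0 --squeeze 20

```text
time_s: 15.92
ee_pos: [0.6412, 0.2266, 0.0365]
tcp_rot: [-0.268, 0.635, -0.426, 0.586]
wrist_force: [0.2, -0.4, 1.7]
finger_gap: 0.0441
```

```bash
python3 st.py mag -45 0 58
```

```text
15.93 q [0.01, 0.88, -0.22, 1.84, -1.05, 0.38, 0.65] p [0.6412, 0.2266, 0.0365] F [0.2, -0.4, 1.7] gap 0.0441
x [-0.17, -0.839, -0.516] y [0.158, 0.494, -0.855] z [0.973, -0.227, 0.049]
mag tcp [-39.8, -1.5, 36.5] tooly [0.512, -0.082, -0.855] toolz [-0.078, -0.996, 0.049]
st tcp [200.8, 141.2, 36.5] tooly [0.461, 0.237, -0.855] toolz [0.527, -0.848, 0.049]
SHIFT cm [-0.66, -2.12, -0.0] len 2.22
```

Call:
servo_tool --plan '[{"xyz": [-0.4,-0.65,0.03],"roll": 0},{"xyz": [-0.8,-1.3,0.07],"roll": 0},{"xyz": [-1.2,-2,0.1],"roll": 0},{"xyz": [1.0,-4.5,0.3],"roll": 0},{"xyz": [3.5,-8,0.5],"roll": 0}]'

```text
time_s: 16.55
ee_pos: [0.627, 0.157, 0.0876]
tcp_rot: [-0.269, 0.635, -0.425, 0.587]
wrist_force: [0.2, -0.8, -0.7]
finger_gap: 0.0441
```

```bash
python3 st.py mag -170 0 150;python3 - <<'E'
from rig import capture
import cv2
for n in("side","wrist"): cv2.imwrite(f"pics/{n}8.png",capture(n))
E
```

```text
16.55 q [0.08, 0.77, -0.14, 1.88, -0.96, 0.52, 0.64] p [0.627, 0.157, 0.0876] F [0.2, -0.8, -0.7] gap 0.0441
x [-0.168, -0.84, -0.517] y [0.157, 0.495, -0.855] z [0.973, -0.224, 0.049]
mag tcp [-110.7, 2.1, 87.6] tooly [0.513, -0.081, -0.855] toolz [-0.076, -0.996, 0.049]
st tcp [141.6, 102.0, 87.6] tooly [0.461, 0.239, -0.855] toolz [0.529, -0.847, 0.049]
SHIFT cm [1.84, -8.35, 0.96] len 8.61
```

View pics/wrist8.png

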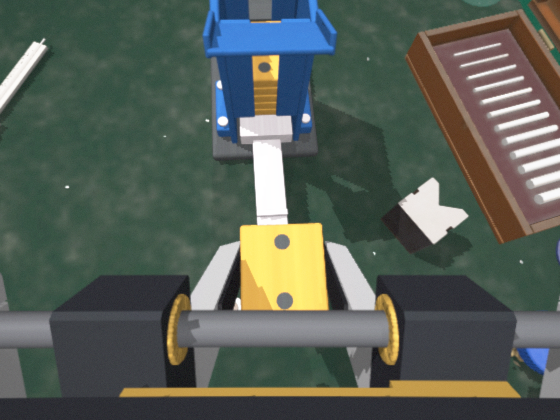

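View pics/side8.png

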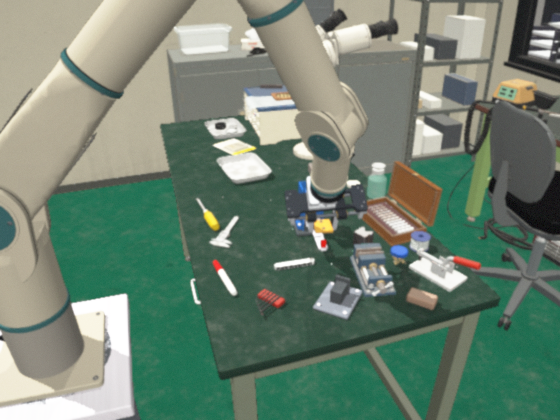

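```bash
python3 st.py w 540 -80 330|tail -1
```

```text
SHIFT cm [8.5, -33.43, -2.02] len 34.55
```

Call:
servo_tool --plan '[{"xyz": [1,-6,-0.4],"roll": 0},{"xyz": [2.5,-12,-0.8],"roll": 0},{"xyz": [4.2,-18,-1.2],"roll": 0},{"xyz": [6,-24,-1.6],"roll": 0},{"xyz": [7.6,-30,-1.9],"roll": 0}]'

```text
time_s: 17.27
ee_pos: [0.5478, -0.0518, 0.3051]
tcp_rot: [-0.268, 0.635, -0.425, 0.586]
wrist_force: [1.1, -0.4, -1.5]
finger_gap: 0.0438
```

```bash
python3 st.py w 450 -310 480
```

```text
17.27 q [0.34, 0.43, 0.07, 1.78, -0.66, 1.09, 0.55] p [0.5478, -0.0518, 0.3051] F [1.1, -0.4, -1.5] gap 0.0438
x [-0.169, -0.84, -0.516] y [0.158, 0.494, -0.855] z [0.973, -0.226, 0.049]
mag tcp [-329.0, 49.0, 305.1] tooly [0.512, -0.082, -0.855] toolz [-0.077, -0.996, 0.049]
st tcp [-62.1, 10.5, 305.1] tooly [0.461, 0.237, -0.855] toolz [0.528, -0.848, 0.049]
SHIFT cm [14.31, -29.25, -2.83] len 32.68
```

Call:
servo_tool --plan '[{"xyz": [2.7,-5.6,-0.5],"roll": 0},{"xyz": [5.4,-11.2,-1],"roll": 0},{"xyz": [8.1,-16.8,-1.6],"roll": 0},{"xyz": [10.8,-22.4,-2.1],"roll": 0},{"xyz": [13.5,-28,-2.7],"roll": 0}]'

```text
time_s: 17.9
ee_pos: [0.4547, -0.2972, 0.4733]
tcp_rot: [-0.268, 0.635, -0.425, 0.586]
wrist_force: [1.6, -0.4, -0.5]
finger_gap: 0.0444
```

```bash
python3 st.py w 450 -330 650
```

```text
17.9 q [0.72, 0.45, 0.2, 1.27, -0.54, 1.74, 0.69] p [0.4547, -0.2972, 0.4733] F [1.6, -0.4, -0.5] gap 0.0444
x [-0.168, -0.84, -0.516] y [0.158, 0.494, -0.855] z [0.973, -0.225, 0.049]
mag tcp [-585.7, 104.1, 473.3] tooly [0.512, -0.082, -0.855] toolz [-0.077, -0.996, 0.049]
st tcp [-301.5, -97.1, 473.3] tooly [0.461, 0.237, -0.855] toolz [0.528, -0.848, 0.049]
SHIFT cm [-6.29, -16.8, 1.16] len 17.98
```

Call:
servo_tool --plan '[{"xyz": [-3,-5,0.3],"roll": 0},{"xyz": [-6,-10,0.6],"roll": 0}]'

```text
time_s: 18.15
ee_pos: [0.4561, -0.2971, 0.5897]
tcp_rot: [-0.268, 0.635, -0.427, 0.585]
wrist_force: [-42.1, 29.2, 12.5]
finger_gap: 0.0443
```

```bash
python3 st.py w 450 -330 650
```

```text
18.15 q [0.8, 0.45, 0.05, 0.96, -0.53, 1.98, 0.48] p [0.4561, -0.2971, 0.5897] F [-42.1, 29.2, 12.5] gap 0.0443
x [-0.171, -0.84, -0.515] y [0.159, 0.493, -0.856] z [0.972, -0.228, 0.049]
mag tcp [-585.4, 102.8, 589.7] tooly [0.511, -0.083, -0.856] toolz [-0.08, -0.996, 0.049]
st tcp [-300.5, -98.0, 589.7] tooly [0.461, 0.236, -0.856] toolz [0.526, -0.849, 0.049]
SHIFT cm [-0.24, -6.88, 0.46] len 6.9
```

Call:
servo_tool --plan '[{"xyz": [0,0,0],"roll": 0}]'

```text
time_s: 18.27
ee_pos: [0.4565, -0.2973, 0.5928]
tcp_rot: [-0.269, 0.631, -0.429, 0.588]
wrist_force: [0.2, 0.9, -0.2]
finger_gap: 0.0438
```

```bash
python3 st.py w 450 -330 650
python3 - <<'E'
from rig import capture
import cv2
for n in("side","wrist"): cv2.imwrite(f"pics/{n}9.png",capture(n))
E
```

```text
18.27 q [0.8, 0.45, 0.05, 0.95, -0.53, 1.98, 0.49] p [0.4565, -0.2973, 0.5928] F [0.2, 0.9, -0.2] gap 0.0438
x [-0.164, -0.843, -0.512] y [0.165, 0.488, -0.857] z [0.973, -0.225, 0.059]
mag tcp [-585.4, 102.4, 592.8] tooly [0.507, -0.089, -0.857] toolz [-0.076, -0.995, 0.059]
st tcp [-300.3, -98.4, 592.8] tooly [0.462, 0.229, -0.857] toolz [0.528, -0.847, 0.059]
SHIFT cm [-0.06, -6.61, 0.44] len 6.62
```

View pics/side9.png

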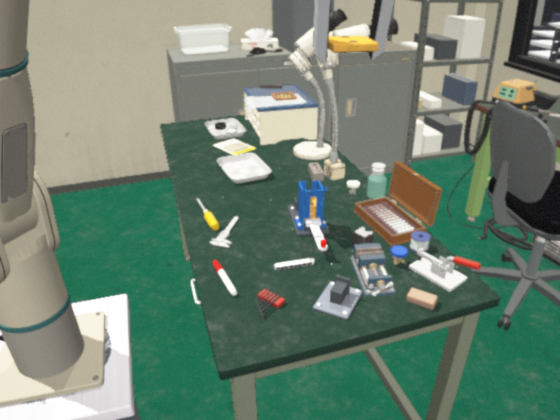

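View pics/wrist9.png

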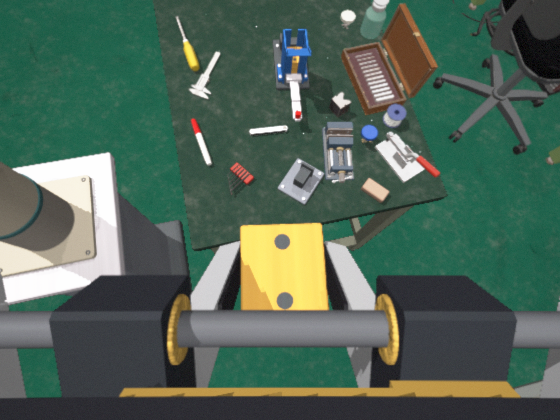

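Call:
servo_tool --plan '[{"xyz": [-1.5,-2.5,0.1],"roll": 0},{"xyz": [-3,-5,0.3],"roll": 0},{"xyz": [-4,-7,0.4],"roll": 0},{"xyz": [-4,-7,0.4],"roll": 0}]'

```text
time_s: 18.88
ee_pos: [0.4547, -0.2828, 0.625]
tcp_rot: [-0.272, 0.639, -0.421, 0.584]
wrist_force: [1.8, 0.5, -2.2]
finger_gap: 0.0439
```

```bash
python3 st.py w 450 -330 650
```

```text
18.88 q [1.24, 0.57, -1.05, 0.84, -0.06, 1.98, 0.03] p [0.4547, -0.2828, 0.625] F [1.8, 0.5, -2.2] gap 0.0439
x [-0.17, -0.839, -0.517] y [0.144, 0.498, -0.855] z [0.975, -0.22, 0.037]
mag tcp [-571.4, 106.3, 625.0] tooly [0.514, -0.068, -0.855] toolz [-0.071, -0.997, 0.037]
st tcp [-291.3, -86.9, 625.0] tooly [0.454, 0.25, -0.855] toolz [0.533, -0.845, 0.037]
SHIFT cm [2.75, -4.55, 0.68] len 5.36
```

Call:
servo_tool --plan '[{"xyz": [-1.5,-2.5,0.1],"roll": 0},{"xyz": [-3,-5,0.3],"roll": 0},{"xyz": [-4.5,-7.5,0.4],"roll": 0},{"xyz": [-6,-10,0.4],"roll": 0}]'

```text
time_s: 19.38
ee_pos: [0.3707, -0.4576, 0.5881]
tcp_rot: [-0.147, 0.714, -0.571, 0.378]
wrist_force: [4.5, -7.1, -1.5]
finger_gap: 0.0441
```

```bash
python3 st.py w 450 -330 650
```

```text
19.38 q [1.48, 0.67, -1.25, 0.79, 0.28, 1.98, -0.32] p [0.3707, -0.4576, 0.5881] F [4.5, -7.1, -1.5] gap 0.0441
x [-0.671, -0.641, -0.372] y [0.222, 0.306, -0.926] z [0.707, -0.704, -0.063]
mag tcp [-756.9, 163.0, 588.1] tooly [0.336, -0.173, -0.926] toolz [-0.59, -0.805, -0.063]
st tcp [-474.3, -151.1, 588.1] tooly [0.373, 0.059, -0.926] toolz [0.002, -0.998, -0.063]
SHIFT cm [-15.81, -0.07, -3.77] len 16.25
```

```bash
cat > plate.py <<'E'
from h import *
from rig import env
from scipy.spatial.transform import Rotation as R
s=env.state();M=R.from_quat(s['tcp_rot']).as_matrix();p=s['ee_pos'];c=get_calibration("wrist")
# lean at grasp in mag coords
ty=np.array([.512,-.082,-.855]);tz=np.array([-.077,-.996,.049]);tx=np.cross(ty,tz);Mg=np.c_[tx,ty,tz]
for cx in(-41,-43,-45):
    X=np.array([(cx+25*a,22*b,z) for a,b,z in((1,1,44),(1,-1,44),(-1,-1,44),(-1,1,44))])
    tool=(X-[-39.8,-1.5,36.5])@Mg   # mm in tool frame
    W=p+tool/1000@M.T
    print(cx,proj(c,W).round(1).tolist())
E
python3 plate.py
python3 - <<'E'
import cv2
a=cv2.imread("pics/wrist9.png")[210:320,220:350];cv2.imwrite("pics/w9c.png",cv2.resize(a,None,fx=5,fy=5,interpolation=cv2.INTER_CUBIC))
E
python3 st.py st -120 0 250
```

```text
-41 [[235.2, 218.9], [317.2, 214.0], [328.2, 310.0], [238.7, 317.2]]
-43 [[235.3, 222.5], [317.6, 217.5], [328.7, 314.2], [238.9, 321.6]]
-45 [[235.5, 226.1], [318.0, 221.1], [329.2, 318.5], [239.1, 325.9]]
19.38 q [1.48, 0.67, -1.25, 0.79, 0.28, 1.98, -0.32] p [0.3707, -0.4576, 0.5881] F [4.5, -7.1, -1.5] gap 0.0441
x [-0.671, -0.641, -0.372] y [0.222, 0.306, -0.926] z [0.707, -0.704, -0.063]
mag tcp [-756.9, 163.0, 588.1] tooly [0.336, -0.173, -0.926] toolz [-0.59, -0.805, -0.063]
st tcp [-474.3, -151.1, 588.1] tooly [0.373, 0.059, -0.926] toolz [0.002, -0.998, -0.063]
SHIFT cm [-19.95, 45.42, -12.89] len 51.25
```

View pics/w9c.png

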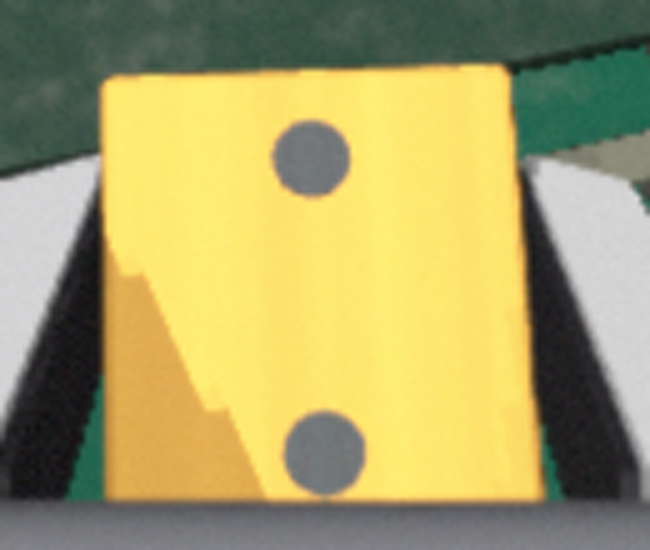

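Call:
servo_tool --plan '[{"xyz": [-2,4.6,-1.3],"roll": 0},{"xyz": [-4,9.2,-2.6],"roll": 0},{"xyz": [-6.2,14,-4],"roll": 0},{"xyz": [-8.4,19,-5.4],"roll": 0},{"xyz": [-10.6,24,-6.8],"roll": 0}]'

```text
time_s: 20.0
ee_pos: [0.4399, -0.2808, 0.4018]
tcp_rot: [-0.141, 0.718, -0.573, 0.37]
wrist_force: [1.4, -0.1, 0.1]
finger_gap: 0.0437
```

```bash
python3 st.py st -70 0 200
```

```text
20.0 q [1.53, 0.54, -1.23, 1.58, 0.13, 1.26, -0.47] p [0.4399, -0.2808, 0.4018] F [1.4, -0.1, 0.1] gap 0.0437
x [-0.686, -0.626, -0.37] y [0.221, 0.305, -0.926] z [0.693, -0.718, -0.07]
mag tcp [-571.6, 121.2, 401.8] tooly [0.334, -0.173, -0.926] toolz [-0.605, -0.793, -0.07]
st tcp [-300.3, -75.1, 401.8] tooly [0.372, 0.059, -0.926] toolz [-0.018, -0.997, -0.07]
SHIFT cm [-13.59, 27.7, -6.48] len 31.53
```

Call:
servo_tool --plan '[{"xyz": [-2.7,5.5,-1.3],"roll": -1},{"xyz": [-5.4,11,-2.6],"roll": -1},{"xyz": [-8.1,16.5,-3.9],"roll": -1},{"xyz": [-10.8,22,-5.2],"roll": -1},{"xyz": [-13.6,27.7,-6.5],"roll": -1}]'

```text
time_s: 20.62
ee_pos: [0.549, -0.0676, 0.2022]
tcp_rot: [-0.146, 0.714, -0.572, 0.376]
wrist_force: [0.4, -0.3, 0.0]
finger_gap: 0.0444
```

```bash
python3 st.py st -5 0 90
```

```text
20.62 q [0.93, 0.64, -0.97, 1.95, 0.32, 0.61, -0.92] p [0.549, -0.0676, 0.2022] F [0.4, -0.3, 0.0] gap 0.0444
x [-0.674, -0.639, -0.37] y [0.221, 0.303, -0.927] z [0.705, -0.707, -0.063]
mag tcp [-344.5, 45.4, 202.2] tooly [0.333, -0.173, -0.927] toolz [-0.593, -0.803, -0.063]
st tcp [-72.4, -1.6, 202.2] tooly [0.371, 0.058, -0.927] toolz [-0.002, -0.998, -0.063]
SHIFT cm [-2.11, 12.91, 0.54] len 13.09
```

Call:
servo_tool --plan '[{"xyz": [-0.7,4,0.2],"roll": 0},{"xyz": [-1.4,8,0.4],"roll": 0},{"xyz": [-2,11,0.5],"roll": 0},{"xyz": [-2.1,12.7,0.5],"roll": 0}]'

```text
time_s: 21.12
ee_pos: [0.5951, -0.0194, 0.0927]
tcp_rot: [-0.147, 0.714, -0.571, 0.377]
wrist_force: [0.1, -0.5, 0.0]
finger_gap: 0.044
```

```bash
python3 st.py st -4 0 46;python3 - <<'E'
from rig import capture
import cv2
for n in("side","wrist","top"): cv2.imwrite(f"pics/{n}10.png",capture(n))
a=cv2.imread("pics/side10.png")[240:340,290:400];cv2.imwrite("pics/s10c.png",cv2.resize(a,None,fx=6,fy=6,interpolation=cv2.INTER_CUBIC))
E
```

```text
21.12 q [0.66, 0.79, -0.73, 1.96, 0.45, 0.37, -1.06] p [0.5951, -0.0194, 0.0927] F [0.1, -0.5, 0.0] gap 0.044
x [-0.673, -0.641, -0.37] y [0.22, 0.304, -0.927] z [0.706, -0.705, -0.063]
mag tcp [-289.9, 7.1, 92.7] tooly [0.333, -0.172, -0.927] toolz [-0.591, -0.804, -0.063]
st tcp [-5.8, -0.1, 92.7] tooly [0.37, 0.059, -0.927] toolz [0.0, -0.998, -0.063]
SHIFT cm [1.56, 4.39, 0.29] len 4.67
```

View pics/s10c.png

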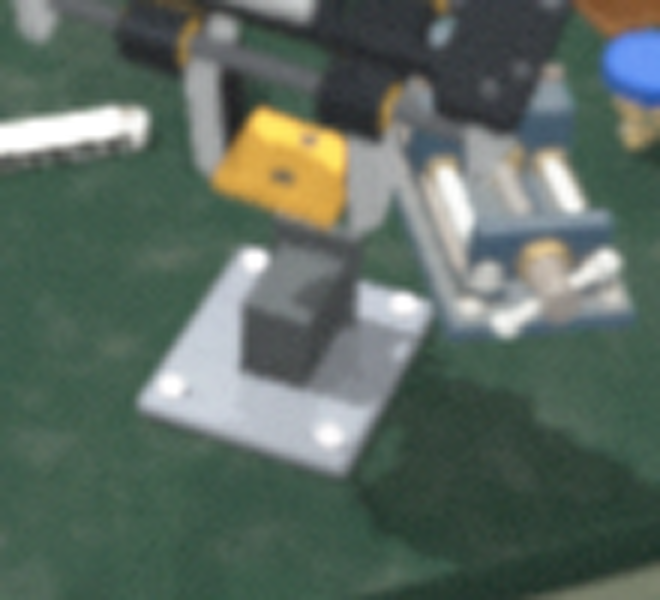

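View pics/wrist10.png

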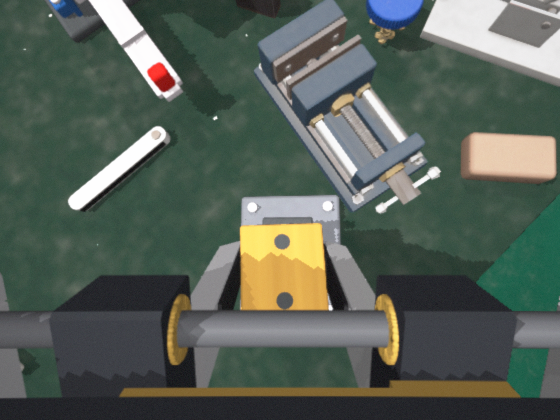

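Call:
servo_tool --plan '[{"xyz": [0.7,2,0.1],"roll": 0},{"xyz": [1.4,3.9,0.25],"roll": 0},{"xyz": [1.45,4.1,0.25],"roll": 0}]'

```text
time_s: 21.65
ee_pos: [0.5979, -0.0207, 0.0515]
tcp_rot: [-0.145, 0.714, -0.573, 0.377]
wrist_force: [-0.5, -0.2, -1.4]
finger_gap: 0.0441
```

```bash
python3 st.py st -4 0 43;python3 - <<'E'
from rig import capture
import cv2
for n in("side","wrist","top"): cv2.imwrite(f"pics/{n}11.png",capture(n))
a=cv2.imread("pics/side11.png")[240:340,290:400];cv2.imwrite("pics/s11c.png",cv2.resize(a,None,fx=6,fy=6,interpolation=cv2.INTER_CUBIC))
E
```

```text
21.65 q [0.62, 0.85, -0.66, 1.98, 0.5, 0.28, -1.09] p [0.5979, -0.0207, 0.0515] F [-0.5, -0.2, -1.4] gap 0.0441
x [-0.675, -0.638, -0.372] y [0.225, 0.302, -0.926] z [0.703, -0.708, -0.06]
mag tcp [-290.8, 4.1, 51.5] tooly [0.332, -0.177, -0.926] toolz [-0.595, -0.802, -0.06]
st tcp [-4.7, -3.0, 51.5] tooly [0.373, 0.055, -0.926] toolz [-0.004, -0.998, -0.06]
SHIFT cm [0.26, 0.83, -0.25] len 0.91
```

View pics/s11c.png

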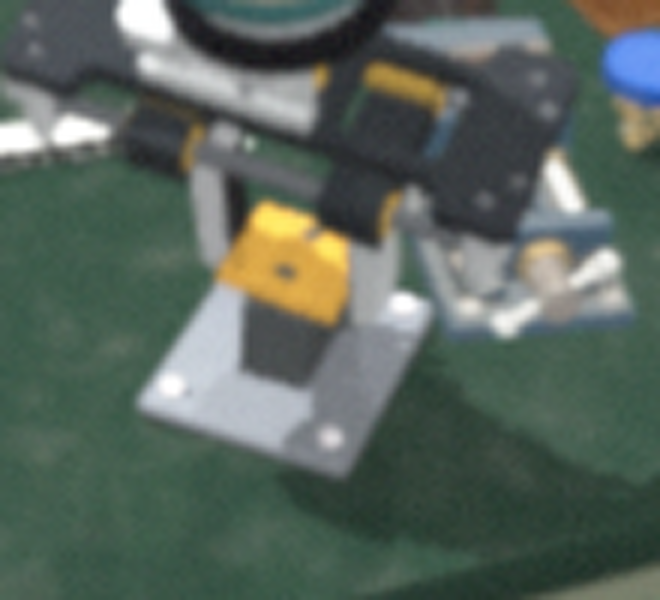

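View pics/wrist11.png

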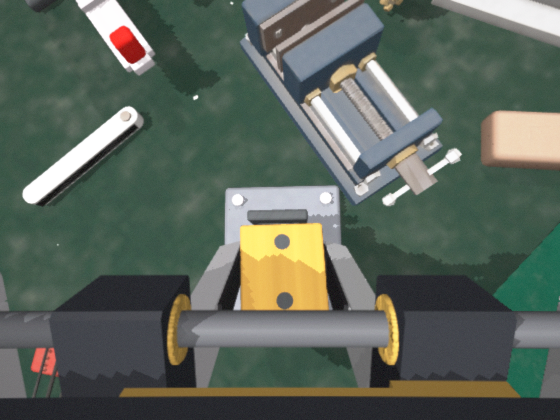

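Call:
servo_tool --plan '[{"xyz": [0.1,0.4,-0.2],"roll": 0},{"xyz": [0.2,0.65,-0.2],"roll": 0},{"xyz": [0.2,0.65,-0.2],"roll": 0}]'

```text
time_s: 22.18
ee_pos: [0.5974, -0.0176, 0.0451]
tcp_rot: [-0.145, 0.713, -0.572, 0.377]
wrist_force: [-0.6, -0.0, -1.2]
finger_gap: 0.0441
```

```bash
python3 st.py st -4 0 43
```

```text
22.18 q [0.61, 0.86, -0.65, 1.98, 0.52, 0.26, -1.1] p [0.5974, -0.0176, 0.0451] F [-0.6, -0.0, -1.2] gap 0.0441
x [-0.673, -0.638, -0.373] y [0.226, 0.303, -0.926] z [0.704, -0.708, -0.06]
mag tcp [-287.8, 5.1, 45.1] tooly [0.333, -0.178, -0.926] toolz [-0.594, -0.802, -0.06]
st tcp [-2.8, -0.5, 45.1] tooly [0.374, 0.054, -0.926] toolz [-0.003, -0.998, -0.06]
SHIFT cm [0.19, 0.16, -0.03] len 0.25
```

Call:
servo_tool --plan '[{"xyz": [0.15,0.2,0],"roll": 0},{"xyz": [0.25,0.4,0],"roll": 0},{"xyz": [0.25,0.4,0],"roll": 0}]' --squeeze 6

```text
time_s: 22.55
ee_pos: [0.5969, -0.0179, 0.0406]
tcp_rot: [-0.144, 0.713, -0.572, 0.378]
wrist_force: [-0.1, -0.7, 0.3]
finger_gap: 0.0437
```

```bash
python3 st.py st -4 0 38;python3 - <<'E'
from rig import capture
import cv2
for n in("side","wrist"): cv2.imwrite(f"pics/{n}12.png",capture(n))
a=cv2.imread("pics/side12.png")[260:330,310:380];cv2.imwrite("pics/s12c.png",cv2.resize(a,None,fx=8,fy=8,interpolation=cv2.INTER_CUBIC))
E
```

```text
22.55 q [0.6, 0.87, -0.65, 1.98, 0.54, 0.26, -1.12] p [0.5969, -0.0179, 0.0406] F [-0.1, -0.7, 0.3] gap 0.0437
x [-0.673, -0.638, -0.374] y [0.226, 0.303, -0.926] z [0.704, -0.708, -0.059]
mag tcp [-288.1, 5.5, 40.6] tooly [0.334, -0.178, -0.926] toolz [-0.594, -0.802, -0.059]
st tcp [-3.4, -0.3, 40.6] tooly [0.374, 0.054, -0.926] toolz [-0.003, -0.998, -0.059]
SHIFT cm [0.15, 0.22, -0.01] len 0.27
```

View pics/s12c.png

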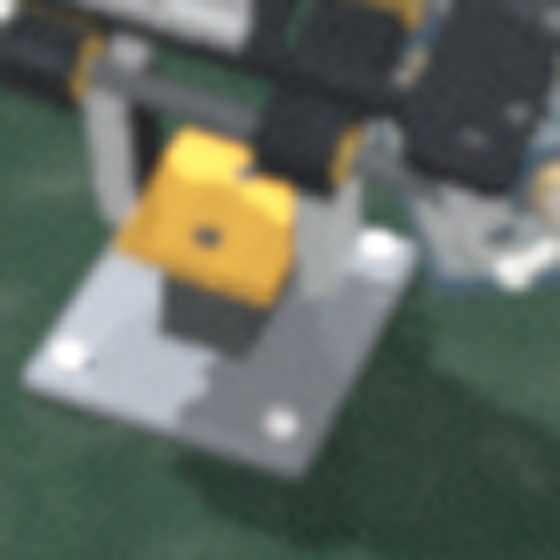

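Call:
servo_tool --plan '[{"xyz": [0.1,0.2,0],"roll": 0},{"xyz": [0.15,0.4,0],"roll": 0},{"xyz": [0.15,0.4,0],"roll": 0}]'

```text
time_s: 23.02
ee_pos: [0.597, -0.0174, 0.0369]
tcp_rot: [-0.144, 0.713, -0.572, 0.378]
wrist_force: [-1.3, -1.1, 5.7]
finger_gap: 0.0439
```

```bash
python3 st.py st -4 0 38;python3 - <<'E'
from rig import capture
import cv2
for n in("side","wrist"): cv2.imwrite(f"pics/{n}13.png",capture(n))
a=cv2.imread("pics/side13.png")[260:330,310:380];b=cv2.imread("pics/wrist13.png")[170:330,210:350]
cv2.imwrite("pics/s13c.png",cv2.hconcat([cv2.resize(a,(480,480),interpolation=cv2.INTER_CUBIC),cv2.resize(b,(420,480))])[:, :800])
E
```

```text
23.02 q [0.6, 0.87, -0.65, 1.99, 0.56, 0.25, -1.14] p [0.597, -0.0174, 0.0369] F [-1.3, -1.1, 5.7] gap 0.0439
x [-0.673, -0.639, -0.374] y [0.227, 0.303, -0.926] z [0.704, -0.707, -0.059]
mag tcp [-287.6, 5.5, 36.9] tooly [0.334, -0.179, -0.926] toolz [-0.594, -0.803, -0.059]
st tcp [-3.0, -0.0, 36.9] tooly [0.375, 0.054, -0.926] toolz [-0.003, -0.998, -0.059]
SHIFT cm [0.05, -0.14, -0.01] len 0.15
```

View pics/s13c.png

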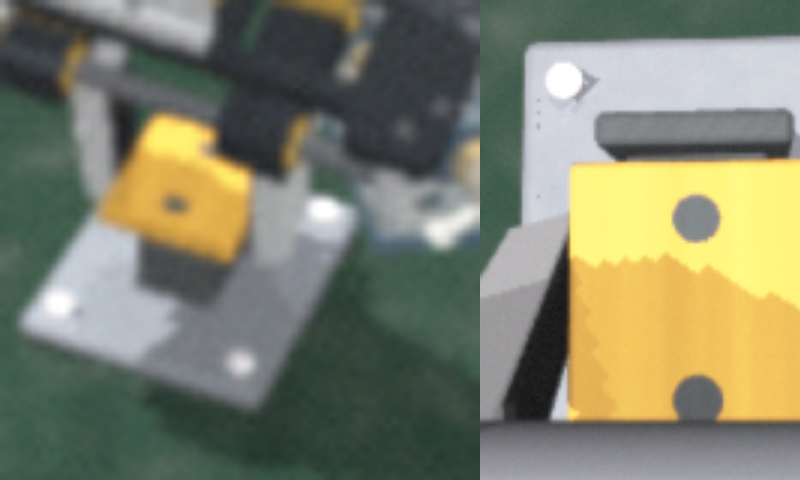

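Call:
servo_tool --plan '[{"xyz": [0.1,0.2,0],"roll": 0},{"xyz": [0.15,0.35,0],"roll": 0},{"xyz": [0.15,0.35,0],"roll": 0}]' --squeeze 3

```text
time_s: 23.5
ee_pos: [0.5966, -0.0174, 0.0325]
tcp_rot: [-0.144, 0.713, -0.572, 0.378]
wrist_force: [-0.9, -0.2, 2.4]
finger_gap: 0.0444
```

```bash
python3 st.py st -4 0 38;python3 - <<'E'
from rig import capture
import cv2
for n in("side","wrist"): cv2.imwrite(f"pics/{n}14.png",capture(n))
a=cv2.imread("pics/side14.png")[260:330,310:380];b=cv2.imread("pics/wrist14.png")[170:330,210:350]
cv2.imwrite("pics/s14c.png",cv2.hconcat([cv2.resize(a,(480,480),interpolation=cv2.INTER_CUBIC),cv2.resize(b,(420,480))])[:, :800])
E
```

```text
23.5 q [0.6, 0.88, -0.65, 1.99, 0.59, 0.25, -1.17] p [0.5966, -0.0174, 0.0325] F [-0.9, -0.2, 2.4] gap 0.0444
x [-0.673, -0.638, -0.374] y [0.226, 0.303, -0.926] z [0.704, -0.708, -0.06]
mag tcp [-287.7, 5.9, 32.5] tooly [0.334, -0.178, -0.926] toolz [-0.594, -0.802, -0.06]
st tcp [-3.3, 0.2, 32.5] tooly [0.374, 0.054, -0.926] toolz [-0.003, -0.998, -0.06]
SHIFT cm [-0.14, -0.54, -0.01] len 0.56
```

View pics/s14c.png

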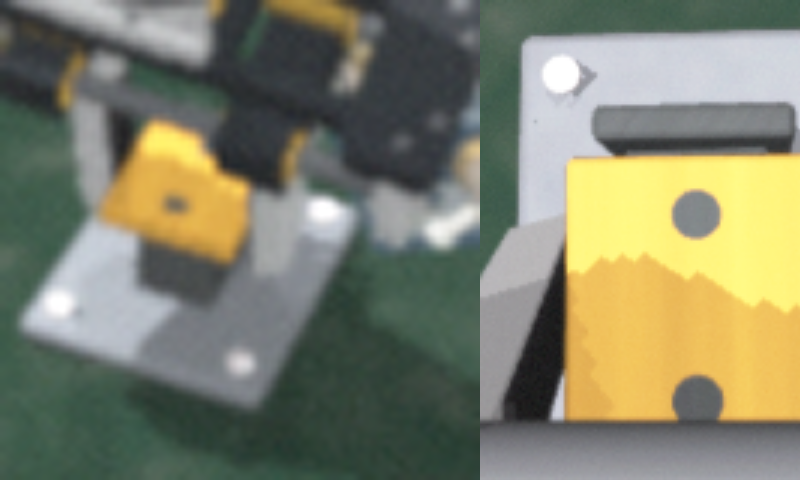

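Call:
servo_tool --plan '[{"xyz": [0,0,0],"roll": 0},{"xyz": [-0.2,0.08,0],"roll": 0},{"xyz": [-0.4,0.16,0],"roll": 0},{"xyz": [-0.6,0.24,0],"roll": 0},{"xyz": [-0.6,0.24,0],"roll": 0}]' --squeeze 6

```text
time_s: 24.22
ee_pos: [0.5992, -0.0153, 0.0317]
tcp_rot: [-0.146, 0.713, -0.574, 0.376]
wrist_force: [-2.9, -3.1, 5.2]
finger_gap: 0.044
```

```bash
python3 st.py st -4 0 38;python3 - <<'E'
from rig import capture
import cv2
for n in("side","wrist"): cv2.imwrite(f"pics/{n}15.png",capture(n))
a=cv2.imread("pics/side15.png")[260:330,310:380];b=cv2.imread("pics/wrist15.png")[170:330,210:350]
cv2.imwrite("pics/s15c.png",cv2.hconcat([cv2.resize(a,(380,380),interpolation=cv2.INTER_CUBIC),cv2.resize(b,(420,380))])[:, :800])
E
```

```text
24.23 q [0.59, 0.88, -0.64, 1.98, 0.59, 0.25, -1.17] p [0.5992, -0.0153, 0.0317] F [-2.9, -3.1, 5.2] gap 0.044
x [-0.675, -0.639, -0.368] y [0.223, 0.3, -0.928] z [0.703, -0.709, -0.06]
mag tcp [-285.3, 3.7, 31.7] tooly [0.33, -0.175, -0.928] toolz [-0.595, -0.801, -0.06]
st tcp [-0.0, -0.1, 31.7] tooly [0.369, 0.054, -0.928] toolz [-0.004, -0.998, -0.06]
SHIFT cm [0.14, -0.74, -0.05] len 0.75
```

View pics/s15c.png

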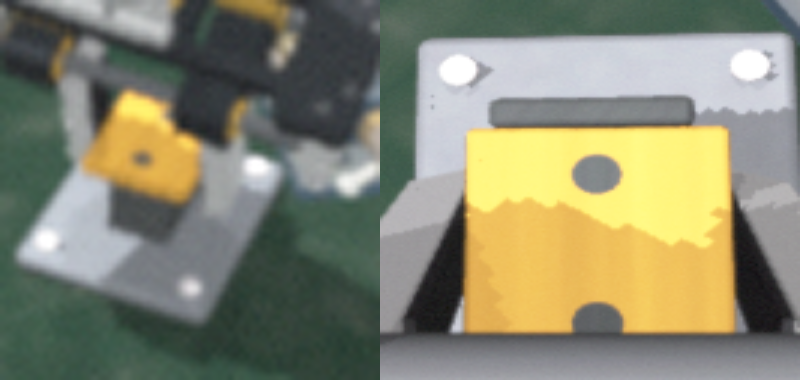

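Call:
servo_tool --plan '[{"xyz": [0,0,0],"roll": 0},{"xyz": [0,0,0],"roll": 0},{"xyz": [0,-2.5,0],"roll": 0},{"xyz": [0,-6,0],"roll": 0}]' --gripper 0.75

```text
time_s: 24.82
ee_pos: [0.5869, -0.0308, 0.0879]
tcp_rot: [-0.145, 0.714, -0.572, 0.377]
wrist_force: [-0.2, -0.9, 0.3]
finger_gap: 0.0706
```

```bash
python3 st.py st -4 0 38;python3 - <<'E'
from rig import capture
from h import *
c=get_calibration("wrist")
for n in("side","wrist"): cv2.imwrite(f"pics/{n}16.png",capture(n))
q=np.load("st.npy")
print(proj(c,body(q,[(20,22,48),(20,-22,48),(-30,-22,48),(-30,22,48),(20,17,50),(20,-17,50)])).round(1))
a=cv2.imread("pics/side16.png")[250:330,300:380];cv2.imwrite("pics/s16c.png",cv2.resize(a,None,fx=7,fy=7,interpolation=cv2.INTER_CUBIC))
E
```

```text
24.82 q [0.71, 0.81, -0.77, 1.98, 0.54, 0.37, -1.13] p [0.5869, -0.0308, 0.0879] F [-0.2, -0.9, 0.3] gap 0.0706
x [-0.673, -0.639, -0.372] y [0.224, 0.304, -0.926] z [0.705, -0.707, -0.061]
mag tcp [-302.4, 13.5, 87.9] tooly [0.334, -0.176, -0.926] toolz [-0.593, -0.803, -0.061]
st tcp [-19.6, -2.3, 87.9] tooly [0.373, 0.056, -0.926] toolz [-0.002, -0.998, -0.061]
SHIFT cm [0.42, 5.22, 0.07] len 5.24
[[249.7 204.2]
 [315.1 203.3]
 [316.4 279.5]
 [248.7 279.5]
 [256.6 203.5]
 [307.6 202.8]]
```

View pics/wrist16.png

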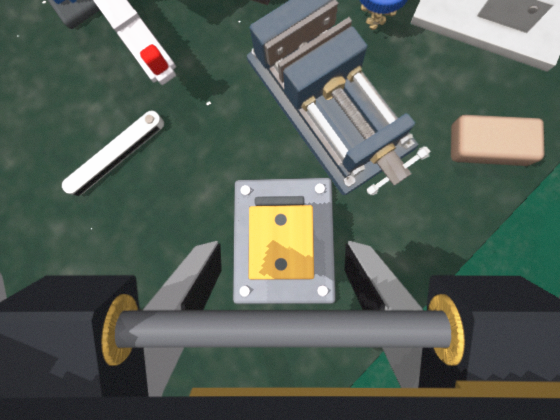

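View pics/s16c.png

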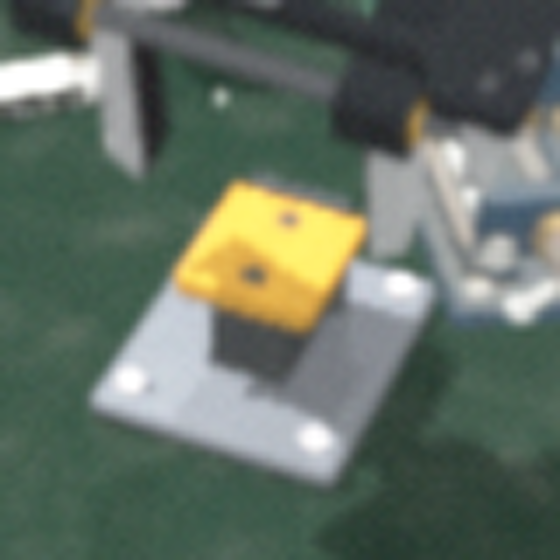

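Run:
```python
import cv2
a=cv2.imread("pics/wrist16.png")[170:310,225:345];cv2.imwrite("pics/w16c.png",cv2.resize(a,None,fx=5,fy=5,interpolation=cv2.INTER_CUBIC)[:600])
```

```text
(no output)
```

View pics/w16c.png

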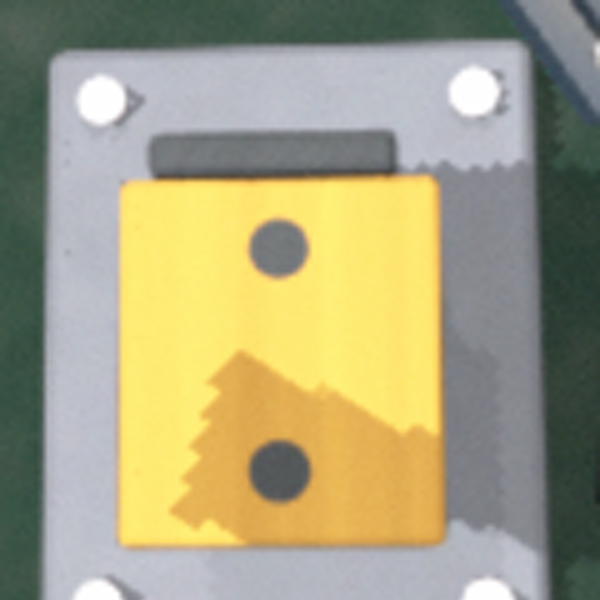

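Call:
servo_tool --plan '[{"xyz": [0,-3,0],"roll": 0},{"xyz": [0,-6,0],"roll": -9},{"xyz": [0,-8,0],"roll": -18},{"xyz": [0,-8,0],"roll": -27},{"xyz": [0,-8,0],"roll": -36}]' --gripper 0

```text
time_s: 25.55
ee_pos: [0.5694, -0.0555, 0.1616]
tcp_rot: [-0.316, 0.56, -0.499, 0.581]
wrist_force: [0.8, 0.3, 0.2]
finger_gap: 0.0238
```

```bash
python3 st.py mag -175 4 130;python3 - <<'E'
from rig import capture
from h import *
cv2.imwrite("pics/w17.png",capture("wrist"))
E
```

```text
25.55 q [0.94, 0.8, -1.1, 1.96, 0.67, 0.61, -0.61] p [0.5694, -0.0555, 0.1616] F [0.8, 0.3, 0.2] gap 0.0238
x [-0.126, -0.933, -0.336] y [0.226, 0.303, -0.926] z [0.966, -0.193, 0.173]
mag tcp [-329.5, 27.1, 161.6] tooly [0.333, -0.178, -0.926] toolz [-0.045, -0.984, 0.173]
st tcp [-49.5, -7.4, 161.6] tooly [0.374, 0.054, -0.926] toolz [0.546, -0.82, 0.173]
SHIFT cm [-13.45, 8.48, 1.02] len 15.94
```

View pics/w17.png

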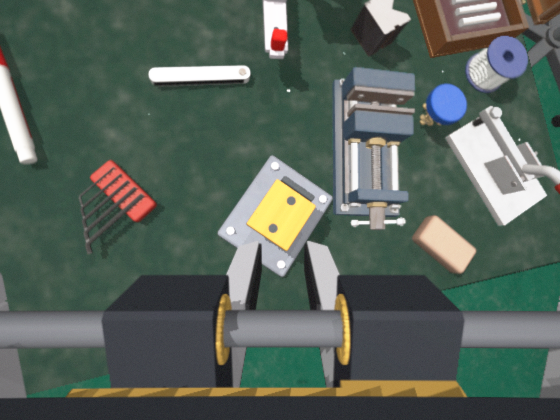

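Call:
servo_tool --plan '[{"xyz": [-4,2,0.3],"roll": 0},{"xyz": [-8,4.5,0.6],"roll": 0},{"xyz": [-12,7,0.9],"roll": 0},{"xyz": [-13.5,8.5,1],"roll": 0}]'

```text
time_s: 26.1
ee_pos: [0.616, 0.0983, 0.1304]
tcp_rot: [-0.314, 0.562, -0.499, 0.58]
wrist_force: [-0.0, 0.2, -0.3]
finger_gap: 0.0006
```

```bash
python3 st.py mag -146 -2 56;python3 - <<'E'
from rig import capture
from h import *
cv2.imwrite("pics/w18.png",capture("wrist"))
E
```

```text
26.1 q [0.53, 0.79, -0.9, 1.93, 0.75, 0.46, -0.92] p [0.616, 0.0983, 0.1304] F [-0.0, 0.2, -0.3] gap 0.0006
x [-0.129, -0.932, -0.339] y [0.225, 0.305, -0.925] z [0.966, -0.196, 0.171]
mag tcp [-170.4, 4.1, 130.4] tooly [0.336, -0.177, -0.925] toolz [-0.048, -0.984, 0.171]
st tcp [92.3, 68.3, 130.4] tooly [0.375, 0.056, -0.925] toolz [0.544, -0.821, 0.171]
SHIFT cm [0.23, 7.81, -0.79] len 7.85
```

View pics/w18.png

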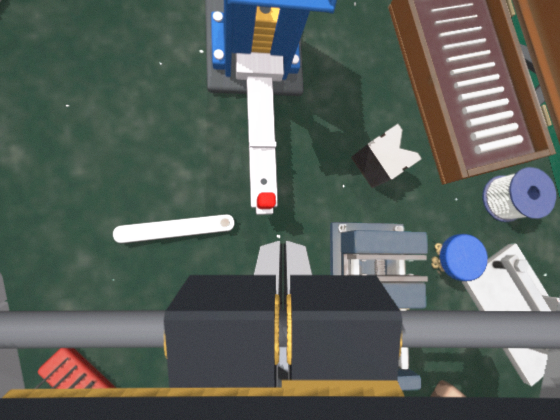

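```bash
python3 st.py mag -148 2 56|tail -1
```

```text
SHIFT cm [0.57, 7.58, -1.1] len 7.68
```

Call:
servo_tool --plan '[{"xyz": [0.3,3.5,-0.6],"roll": 0},{"xyz": [0.6,7,-1.1],"roll": 0},{"xyz": [0.6,7.5,-1.1],"roll": 0}]'

```text
time_s: 26.52
ee_pos: [0.6197, 0.1133, 0.0549]
tcp_rot: [-0.316, 0.563, -0.499, 0.578]
wrist_force: [0.4, -0.2, 1.2]
finger_gap: 0.0007
```

```bash
python3 st.py mag -73 2 56;python3 - <<'E'
from rig import capture
from h import *
for n in("side","wrist"): cv2.imwrite(f"pics/{n}19.png",capture(n))
a=cv2.imread("pics/side19.png")[180:270,270:370];b=cv2.imread("pics/wrist19.png")[120:320,190:370]
cv2.imwrite("pics/s19c.png",cv2.hconcat([cv2.resize(a,(420,380),interpolation=cv2.INTER_CUBIC),cv2.resize(b,(342,380))])[:, :800])
E
```

```text
26.52 q [0.39, 0.86, -0.71, 1.96, 0.87, 0.29, -1.05] p [0.6197, 0.1133, 0.0549] F [0.4, -0.2, 1.2] gap 0.0007
x [-0.132, -0.933, -0.335] y [0.222, 0.302, -0.927] z [0.966, -0.197, 0.167]
mag tcp [-155.0, 2.7, 54.9] tooly [0.332, -0.174, -0.927] toolz [-0.05, -0.985, 0.167]
st tcp [105.5, 76.3, 54.9] tooly [0.37, 0.056, -0.927] toolz [0.543, -0.823, 0.167]
SHIFT cm [-7.76, 2.63, -0.33] len 8.2
```

View pics/s19c.png

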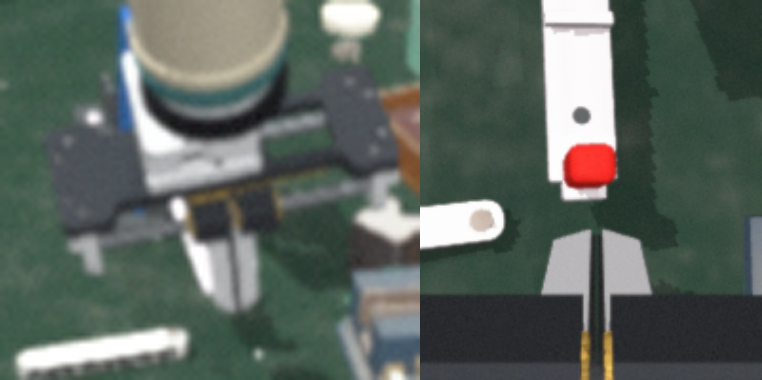

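Call:
servo_tool --plan '[{"xyz": [-1.2,0.42,-0.06],"roll": 0},{"xyz": [-2.4,0.85,-0.12],"roll": 0},{"xyz": [-3.6,1.27,-0.18],"roll": 0},{"xyz": [-4.8,1.7,-0.24],"roll": 0},{"xyz": [-5.9,2.08,-0.3],"roll": 0}]'

```text
time_s: 27.25
ee_pos: [0.6319, 0.1757, 0.0578]
tcp_rot: [-0.314, 0.561, -0.5, 0.58]
wrist_force: [1.4, -5.4, 2.6]
finger_gap: 0.0002
```

```bash
python3 st.py mag -65 2 56;python3 - <<'E'
from rig import capture
from h import *
for n in("side","wrist"): cv2.imwrite(f"pics/{n}20.png",capture(n))
E
```

```text
27.25 q [0.24, 0.86, -0.66, 1.92, 0.88, 0.28, -1.15] p [0.6319, 0.1757, 0.0578] F [1.4, -5.4, 2.6] gap 0.0002
x [-0.131, -0.933, -0.337] y [0.227, 0.302, -0.926] z [0.965, -0.198, 0.173]
mag tcp [-91.5, 0.0, 57.8] tooly [0.333, -0.179, -0.926] toolz [-0.051, -0.984, 0.173]
st tcp [158.3, 111.8, 57.8] tooly [0.374, 0.053, -0.926] toolz [0.542, -0.822, 0.173]
SHIFT cm [-2.44, 1.01, -0.36] len 2.66
```

View pics/wrist20.png

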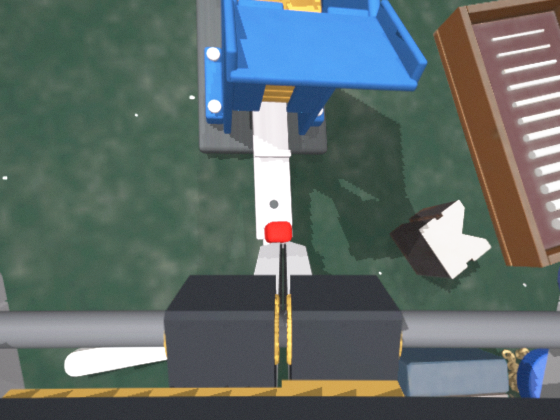

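Call:
servo_tool --plan '[{"xyz": [-0.8,0.35,-0.1],"roll": 0},{"xyz": [-1.5,0.65,-0.2],"roll": 0},{"xyz": [-2.0,0.85,-0.2],"roll": 0},{"xyz": [-2.3,1.0,-0.2],"roll": 0}]'

```text
time_s: 27.85
ee_pos: [0.6339, 0.2008, 0.0555]
tcp_rot: [-0.315, 0.562, -0.5, 0.579]
wrist_force: [-1.2, -2.1, 1.7]
finger_gap: 0.0007
```

```bash
python3 st.py mag -62 2 55;python3 - <<'E'
from rig import capture
from h import *
for n in("side","wrist"): cv2.imwrite(f"pics/{n}21.png",capture(n))
E
```

```text
27.85 q [0.19, 0.86, -0.64, 1.9, 0.88, 0.28, -1.19] p [0.6339, 0.2008, 0.0555] F [-1.2, -2.1, 1.7] gap 0.0007
x [-0.13, -0.932, -0.337] y [0.225, 0.303, -0.926] z [0.965, -0.197, 0.171]
mag tcp [-66.4, 1.8, 55.5] tooly [0.333, -0.177, -0.926] toolz [-0.049, -0.984, 0.171]
st tcp [177.5, 128.1, 55.5] tooly [0.374, 0.055, -0.926] toolz [0.543, -0.822, 0.171]
SHIFT cm [-0.4, 0.18, -0.05] len 0.44
```

View pics/wrist21.png

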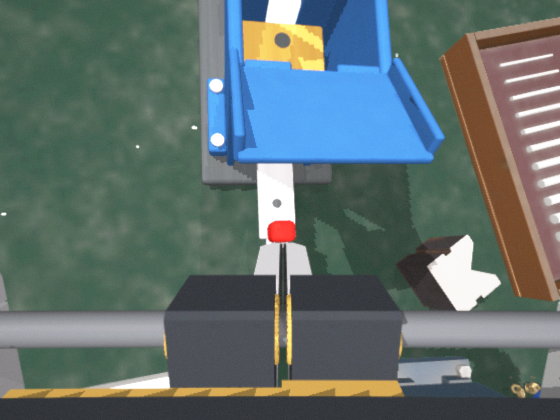

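Continue in small pushes until the end stop is felt.

Call:
servo_tool --plan '[{"xyz": [-0.2,0.07,0],"roll": 0},{"xyz": [-0.4,0.14,0],"roll": 0},{"xyz": [-0.4,0.14,0],"roll": 0}]'

```text
time_s: 28.32
ee_pos: [0.6344, 0.2018, 0.0548]
tcp_rot: [-0.316, 0.562, -0.501, 0.578]
wrist_force: [-3.4, -6.3, 4.6]
finger_gap: 0.0008
```

Call:
servo_tool --plan '[{"xyz": [-0.15,0.05,0],"roll": 0},{"xyz": [-0.3,0.1,0],"roll": 0},{"xyz": [-0.3,0.1,0],"roll": 0}]'

```text
time_s: 28.7
ee_pos: [0.6347, 0.202, 0.0543]
tcp_rot: [-0.317, 0.561, -0.503, 0.576]
wrist_force: [-5.3, -12.1, 7.8]
finger_gap: 0.0005
```

```bash
python3 st.py mag -62 2 55
```

```text
28.7 q [0.18, 0.86, -0.64, 1.9, 0.88, 0.29, -1.2] p [0.6347, 0.202, 0.0543] F [-5.3, -12.1, 7.8] gap 0.0005
x [-0.135, -0.935, -0.329] y [0.224, 0.294, -0.929] z [0.965, -0.199, 0.169]
mag tcp [-65.0, 1.2, 54.3] tooly [0.325, -0.177, -0.929] toolz [-0.052, -0.984, 0.169]
st tcp [178.9, 128.4, 54.3] tooly [0.366, 0.05, -0.929] toolz [0.541, -0.824, 0.169]
SHIFT cm [-0.31, 0.02, -0.08] len 0.32
```

Call:
servo_tool --plan '[{"xyz": [1,-0.4,0],"roll": 0},{"xyz": [3,-2,0],"roll": 0},{"xyz": [4,-7,0],"roll": 0},{"xyz": [5,-12,0],"roll": 0},{"xyz": [6,-16,0],"roll": 0}]'

```text
time_s: 29.32
ee_pos: [0.5917, 0.1033, 0.1856]
tcp_rot: [-0.314, 0.562, -0.499, 0.58]
wrist_force: [0.7, 1.0, -0.2]
finger_gap: 0.0003
```

```bash
python3 st.py mag -62 2 55;python3 - <<'E'
from rig import capture
from h import *
for n in("side","wrist","top"): cv2.imwrite(f"pics/{n}22.png",capture(n))
a=cv2.imread("pics/side22.png")[170:250,270:350];cv2.imwrite("pics/s22c.png",cv2.resize(a,None,fx=7,fy=7,interpolation=cv2.INTER_CUBIC))
c=get_calibration("wrist");p=np.load("mag.npy")
print(proj(c,body(p,[(-48,0,56),(-54,7,56),(-54,-7,56)])).round(1))
E
```

```text
29.32 q [0.61, 0.71, -1.02, 1.95, 0.68, 0.55, -0.92] p [0.5917, 0.1033, 0.1856] F [0.7, 1.0, -0.2] gap 0.0003
x [-0.129, -0.932, -0.339] y [0.228, 0.305, -0.925] z [0.965, -0.197, 0.173]
mag tcp [-169.2, 28.9, 185.6] tooly [0.335, -0.179, -0.925] toolz [-0.05, -0.984, 0.173]
st tcp [78.6, 89.0, 185.6] tooly [0.376, 0.054, -0.925] toolz [0.543, -0.822, 0.173]
SHIFT cm [-5.62, 16.15, -0.14] len 17.1
[[280.9 131.1]
 [274.  137.1]
 [288.3 137.2]]
```

View pics/s22c.png

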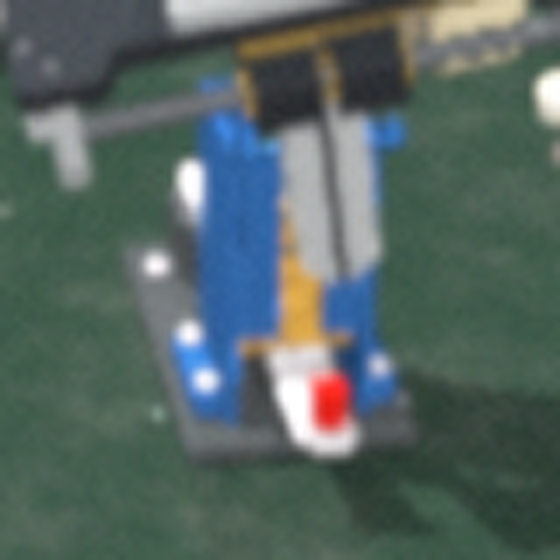

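View pics/wrist22.png

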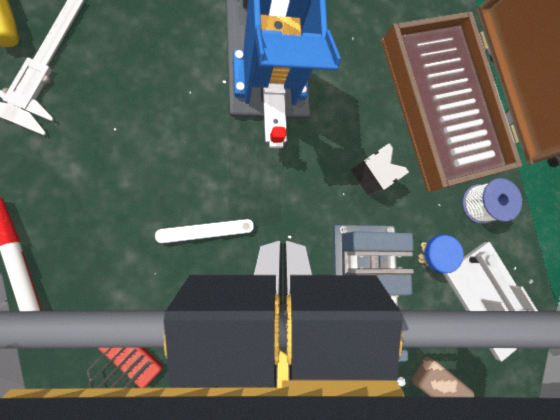

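Call:
servo_tool --plan '[{"xyz": [4,-4,0],"roll": 0},{"xyz": [8,-8,0],"roll": 0},{"xyz": [12,-12,0],"roll": 0},{"xyz": [16,-16,0],"roll": 0},{"xyz": [20,-20,0],"roll": 0}]'

```text
time_s: 30.1
ee_pos: [0.5203, -0.1445, 0.3013]
tcp_rot: [-0.314, 0.562, -0.499, 0.58]
wrist_force: [0.7, -0.2, -0.8]
finger_gap: 0.0006
```

```bash
python3 st.py mag -62 2 55;python3 - <<'E'
from rig import capture
from h import *
for n in("side","wrist","top"): cv2.imwrite(f"pics/{n}23.png",capture(n))
s0=cv2.imread("pics/side0.png")[165:245,275:345];s1=cv2.imread("pics/side23.png")[165:245,275:345]
cv2.imwrite("pics/cmp.png",cv2.resize(cv2.hconcat([s0,s1]),None,fx=5.5,fy=5.5,interpolation=cv2.INTER_CUBIC))
t0=cv2.imread("pics/top0.png")[140:220,200:300];t1=cv2.imread("pics/top23.png")[140:220,200:300]
cv2.imwrite("pics/cmpt.png",cv2.resize(cv2.hconcat([t0,t1]),None,fx=4,fy=4,interpolation=cv2.INTER_CUBIC))
E
```

```text
30.1 q [1.24, 0.6, -1.22, 1.81, 0.28, 0.91, -0.18] p [0.5203, -0.1445, 0.3013] F [0.7, -0.2, -0.8] gap 0.0006
x [-0.13, -0.932, -0.338] y [0.226, 0.304, -0.925] z [0.965, -0.196, 0.171]
mag tcp [-424.9, 62.2, 301.3] tooly [0.335, -0.178, -0.925] toolz [-0.049, -0.984, 0.171]
st tcp [-147.2, -35.6, 301.3] tooly [0.375, 0.055, -0.925] toolz [0.543, -0.822, 0.171]
SHIFT cm [-25.75, 36.01, -0.07] len 44.27
```

View pics/cmp.png

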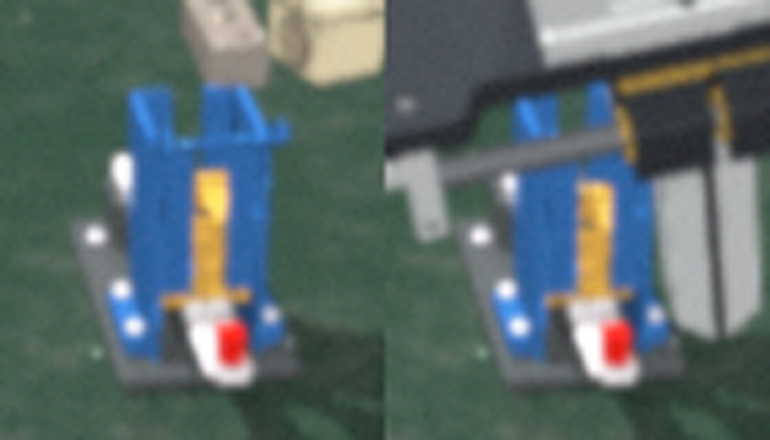

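View pics/cmpt.png

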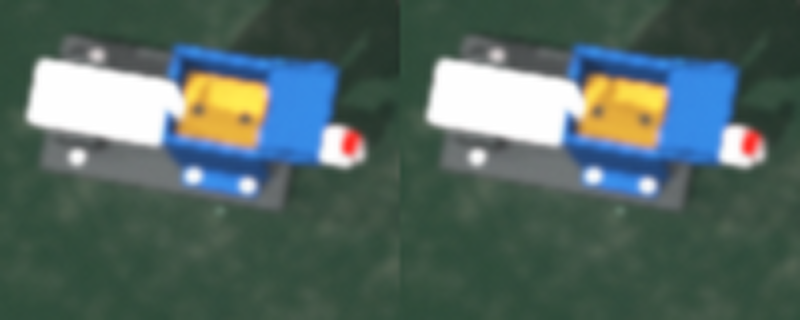

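View pics/side23.png

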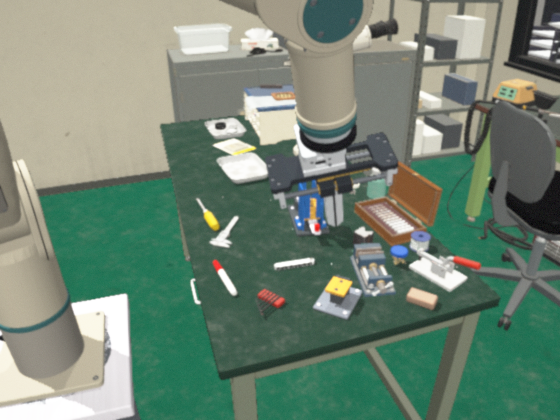

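Run:
```python
from h import *
c=get_calibration("top");q=np.load("st.npy")
print(proj(c,body(q,[(20,22,48),(20,-22,48),(-30,-22,48),(-30,22,48)])).round(1)-[335,165])
t=cv2.imread("pics/top23.png")[165:225,335:415];s=cv2.imread("pics/side23.png")[265:325,305:385]
cv2.imwrite("pics/st23.png",cv2.resize(cv2.hconcat([t,s]),None,fx=5,fy=5,interpolation=cv2.INTER_CUBIC))
```

```text
[[32.  27.5]
 [44.3 15.6]
 [58.2 29.6]
 [45.9 41.6]]
```

View pics/st23.png

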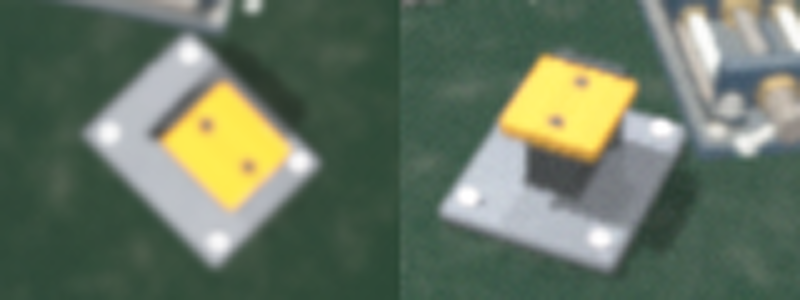

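View pics/wrist23.png

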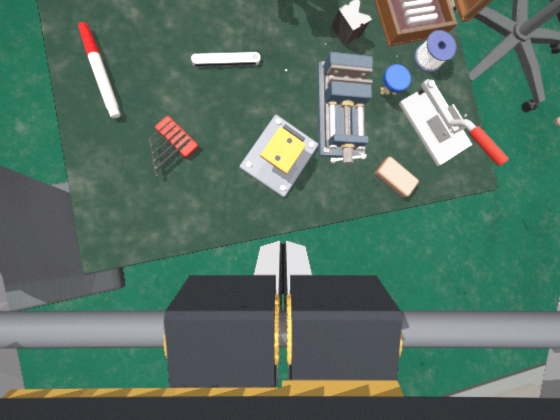

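```bash
python3 -c "
from rig import job,env
print(env.state()['time_s'],env.state()['wrist_force']);print(job.hand_in())"
```

```text
30.25 [-0.32614565  0.48849807  0.18109149]
the job is handed in; nothing more can be done
None
```

The lowest brass plate is on the checking stand, the shuttle is back home, and I handed the job in at 30.3 s.

**How it was done**
- **Lean:** the move tool has no tilt command, so I got the leaned-back hand (about 31°) by driving the arm against its joint limits.
- **Plate:** I pulled the shuttle to its front stop, where it pushed back with 7.5 N. I gripped the plate across its 44 mm width and lifted it clear. On the rest it lay flat, and I slid it to the back stop until that pushed back with about 4 N.
- **Shuttle:** with closed fingers I pushed it in until the end stop pushed back with about 12 N and it moved no further.

**Last checks**
- **Plate position:** its corners match the expected seated position to within about 1 pixel in the top view. It looks flat and square, with no visible gap at the stop. It sits about 1 mm to one side of the stop's middle.
- **Shuttle and stack:** the shuttle looks the same as at the start in both fixed views, and there is a plate at pocket height. The stack's top dropped about 2.4 pixels, where 8 mm should give about 3.4, so the drop is only roughly confirmed.
- **Bystanders:** the ones in view show no sign of being moved. The hand was clear of everything at the end.

**Did not go smoothly**
- My first close was too low and caught the 22 mm wide bar instead of the red grip block. I reopened and gripped higher; nothing was disturbed.
- The wrist force read about 50 N for a moment when a joint reached its limit in free air, well below the 120 N limit.

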